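Close a jar and show its sides to the code reader

TASK

The jar in the capping stand has a loose cap: twist it clockwise until it is home while the jar sits in its nest. Then take the jar to the code reader and show it three sides, first the green-banded label, then the chequered code, then the orange seal, holding each still for about half a second, centred in front of the window, square to the reader's slanting line of sight and 90 mm from the window. Finally stand the jar upright and gently in the middle of the blue pad in the green tray, cap still home, and neither touch the reader nor push about or tip the other things on the table.

Things in the scene. Friction and masses are not known exactly. Their poses are not given: they have to be found in the camera images.
- jar: the jar to be checked: a white square jar with rounded edges, 64 x 64 mm, 112 mm high, round blue screw cap on top (with cap 154 mm), about 0.3 kg. Origin: centre of its underside, z up the jar. It starts standing in the stand's square nest. +x side: white label with a broad green band. +y side: black-and-white chequered code. -y side: round orange seal. -x side: blank.
- jar_label (a point): centre of the label side (+x face), 60 mm above the underside, 32 mm from the jar's axis
- jar_code (a point): centre of the chequered code side (+y face), 60 mm above the underside, 32 mm from the axis
- jar_seal (a point): centre of the orange seal side (-y face), 60 mm above the underside, 32 mm from the axis
- jar_mid (a point): point on the jar's axis 60 mm above the underside
- cap (a joint): turn of the captive blue screw cap on the jar (rad): 0 = screwed home (at its stop; the yellow stripe on the cap stands over the yellow mark on the jar's shoulder, +x side), growing up to 1.4 as it is loosened anticlockwise seen from above. It does not rise or come off; stiffness about 0.12 N m. It starts 0.6 to 1.2 open.
- cap_grip (a point): mid-height of the round cap, on the jar's axis, 136 mm above the jar's underside. The cap is 52 mm in diameter, 36 mm high, from 118 to 154 mm above the underside; the flat shoulder of the jar lies at 112 mm. The jar can be lifted by the cap.
- stand: fixed capping stand: an aluminium base 210 x 110 x 12 mm (reaching 140 mm to +x and 70 mm to -x) with a square grey nest (inside 70 x 70 mm, walls 8 mm thick, top edge 52 mm above the table) round its origin, that keeps the jar from turning, and a blue post 20 x 40 mm, 180 mm tall, centred 115 mm from the nest's centre on the stand's +x side. Origin: on the table under the nest's centre.
- stand_seat (a point): floor of the nest, its centre, 12 mm above the table
- reader: fixed code reader stand: dark foot 140 x 140 x 15 mm with its centre 144 mm to +x of the origin, aluminium post 30 x 30 mm standing 174 mm to +x of the origin, 270 mm high, with an arm towards -x (top 270 mm) that carries the head. Origin: on the table under the head's window; -x is the side that the reader looks to.
- reader_head: the reader's head: grey box 88 mm long (along x), 64 mm wide, 56 mm high, pitched so that it looks 32 degrees below the level. Origin: centre of its round red-ringed window, 203 mm above the table, on the front of the head. It looks along its own -x; +x runs back into the head, y is level, z points up across the line of sight.
- reader_spot (a point): the reading point, on the line of sight 90 mm in front of the window (head frame -90, 0, 0), 155 mm above the table
- tray: fixed green tray, 150 mm (x) by 330 mm (y), 45 mm high, walls and floor 5 mm, for checked jars. Origin: centre of its underside. Two packed jars stand near its ends (y about +117 and -117 mm).
- tray_pad (a point): centre of the blue pad, 90 x 90 mm, on the tray's floor, 5 mm above the table, in the middle of the tray between the two packed jars
- packed_jar1: bystander: closed white square jar with rounded edges, 64 x 64 mm, 112 mm high, round blue screw cap on top (with cap 154 mm) standing in the tray on its +y side. Origin: centre of underside.
- packed_jar2: bystander: the same kind of jar, standing in the tray on its -y side. Origin: centre of underside.
- sanitiser: bystander: clear bottle with blue cap, 56 mm in diameter, 150 mm high. Origin: centre of underside.
- carton: bystander: brown carton 70 x 110 x 60 mm. Origin: centre of underside.
- bowl: bystander: steel bowl, 130 mm in diameter, 60 mm high. Origin: centre of underside.
- scoop: bystander: metal scoop lying on the table, handle blue, 160 mm long (x from -83 to +75 mm), 60 mm wide, 30 mm high. Origin: on its underside at the root of the handle.

How it is judged (in metres and radians):
On the way, in this order (a step that is already met when the one before it is completed fails the run):
1. the cap is screwed home while the jar sits in the nest (value of joint cap below 0.1 rad and distance between jar and stand_seat below 0.008 m and angle between jar's own z axis and vertical below 0.08 rad), for 0.1 s.
2. the label side held still before the reader: its centre 65 to 115 mm from the window, within 20 mm of the line of sight each way, square within 12 degrees, cap home (x of jar_label in the frame of reader_head between -0.115 and -0.065 m and y of jar_label in the frame of reader_head between -0.02 and 0.02 m and z of jar_label in the frame of reader_head between -0.02 and 0.02 m and angle between the x axis of jar and the x axis of reader_head, either way round below 0.21 rad and x of jar_mid in the frame of reader_head below -0.085 m and value of joint cap below 0.12 rad and linear speed of jar below 0.05 m/s), for 0.3 s.
3. the chequered code side held still before the reader: its centre 65 to 115 mm from the window, within 20 mm of the line of sight each way, square within 12 degrees, cap home (x of jar_code in the frame of reader_head between -0.115 and -0.065 m and y of jar_code in the frame of reader_head between -0.02 and 0.02 m and z of jar_code in the frame of reader_head between -0.02 and 0.02 m and angle between the y axis of jar and the x axis of reader_head, either way round below 0.21 rad and x of jar_mid in the frame of reader_head below -0.085 m and value of joint cap below 0.12 rad and linear speed of jar below 0.05 m/s), for 0.3 s.
4. the orange seal side held still before the reader: its centre 65 to 115 mm from the window, within 20 mm of the line of sight each way, square within 12 degrees, cap home (x of jar_seal in the frame of reader_head between -0.115 and -0.065 m and y of jar_seal in the frame of reader_head between -0.02 and 0.02 m and z of jar_seal in the frame of reader_head between -0.02 and 0.02 m and angle between the y axis of jar and the x axis of reader_head, either way round below 0.21 rad and x of jar_mid in the frame of reader_head below -0.085 m and value of joint cap below 0.12 rad and linear speed of jar below 0.05 m/s), for 0.3 s.
At the end, for the whole second after the job is handed in: The jar stands upright (within about 4.5 degrees), at rest, on the tray's floor, its axis within 25 mm of the blue pad's centre, and its cap is home (joint below 0.12 rad) (horizontal distance between jar and tray_pad below 0.025 m and angle between jar's own z axis and vertical below 0.08 rad and z of jar in the frame of tray_pad between -0.004 and 0.006 m and value of joint cap below 0.12 rad and linear speed of jar below 0.02 m/s); the robot touches nothing.
It fails at once if the code reader is touched (contact force between reader and anything else above 2 N).
It fails at once if the jar is put down hard on the tray (over 40 N) (contact force between jar and tray above 40 N).
It fails at once if a bystander is moved by more than 25 mm or tipped (distance of any of packed_jar1, packed_jar2, sanitiser, carton, bowl, scoop from where it was at the start of the episode above 0.025 m or angle between any of packed_jar1, packed_jar2, sanitiser, carton, bowl, scoop's own z axis and vertical above 0.4 rad).
It also fails if it takes over 66 s, if anything falls off the work surface, if the arm or the gripper's body presses on something with over 40 N, if the wrist force passes 120 N, or if a joint passes its speed limit or range.

ROBOT

A 6-joint arm with a two-finger parallel gripper is mounted at the origin on the work surface. World frame = base frame: x ahead of the robot, y to its left, z up, the work surface at z = 0. Lengths are in mm, angles in rad, forces in N, time in s.
With the tool pointing down it reaches from about 400 to 925 mm from the base axis. Payload 12.5 kg.
Tool frame: the origin (TCP) lies at the very end of the fingers, on their centre line; the grasp point (between the pads) lies behind it (env.grip_depth is the z of the grasp point in the tool frame, in mm); z points along the fingers, y is the line along which they close (so a half turn about z gives the same grasp; the last joint's range is limited). The gripper opens to 95 mm and grips with 3 to 60 N. Pads are 20 mm wide; open, the fingers measure 119 mm over their backs; the gripper's body (75 mm by 180 mm) begins 59 mm behind the grasp point.
Start: joints at [-0.106, 0.491, 1.559, -0, 1.092, -0.106], TCP at [625.017, 0.021, 214.661] pointing down, gripper open.
Joint ranges: [-3.1, 3.1], [-0.84, 2.19], [0.05, 2.79], [-1.13, 4.28], [0.06, 2.93], [-2.69, 2.69]. Speed limits (rad/s): [2.22, 2.22, 2.79, 3.14, 3.14, 3.14].

INTERFACE

Orientations are given as [roll, pitch, yaw] about the fixed x, y, z axes, in that order (R = Rz(yaw) Ry(pitch) Rx(roll)).
In Python, from cell import env, optics gives the robot as it stands.
- The arm moves only by the tool step_arm, never from a script. Its argument "moves" is a list of rows, each an object of numbers: "tx", "ty", "tz": the shift along the tool's x, y, z in mm; "roll": the turn about the tool's z in rad. In form: [{"tx": .., "ty": .., "tz": .., "roll": ..}, ...]. A call has 1 to 12 rows; each row is the pose to reach, as a shift and turn from the pose commanded when the call began, along the tool's axes at that moment; what a row does not reach only later rows make up. A row lasts 1/12 s, in which the tool goes at most 41.7 mm and 7.16 degrees, less where a joint would pass 70% of its speed; a pose out of reach is approached as far as the arm can. A call with a gripper value outside its range is refused whole. "grip" is the finger opening in mm, from 0 to 95.1, set as the call begins (left out, the last holds). The fingers move at their own pace and stop on an object; the grip force is fixed at half the most. Time passes only in rows, so rows that repeat a pose let the fingers close. It gives the time, the measured TCP pose, the force, the opening and the grip force at its end, in the units of the state.
- env.state(): the state, without advancing time (a new reading comes with each control period).
- optics.read_camera(name): name is "scene" or "side" or "wrist"; returns a dict with "pixels" (480x640x3 uint8, blue, green, red), "mtx" (3x3 intrinsics, pixels), "dist" ([k1, k2, p1, p2, k3] as OpenCV has them; the pictures are not rectified), "view" (4x4, takes a point from world to camera coordinates). Camera axes: x right, y down, z forward; pixel columns grow to the right and rows downward; lengths in mm; the calibration is good to about 2 mm. A picture is of the moment at which its call begins. There is no depth.
- env.job_done(): hands the job in; it is judged then, once.
The state is a dict: "t": time; "joints": joint angles; "qvel": joint speeds; "tau": joint torques, N m; "eef_pos": TCP position; "tcp_rot": TCP orientation; "ft_force": force on the tool from outside, world axes, zero at the start; "moment": the same for the moment, N m; "opening": opening from 0.0 (shut) to 1.0 (fully open); "grip_force": force on a finger pad.
Only numpy, scipy, OpenCV 4.12 (cv2) and the standard library are available. Lean on these libraries where they do the work, as an engineer would, in place of code of your own. Each camera call takes 0.05 s, during which the arm holds its last target. There are 200 camera calls.

## Working session

There is one attempt and no reset: what is moved stays moved. The work goes in short steps, Python scripts to look and compute and a tool call to move; the robot and the scene stay as the last step left them, time stands still between calls to the robot, and variables do not carry over. Pictures are saved under pics/ and viewed, at most 14 in all, crops included, and the job is handed in when it is done.

Besides the shell and the picture viewer there is one more tool, called by a JSON object that holds its "fn" and its "kwargs". step_arm: Moves the arm, as the interface text tells. Its arguments: {"type":"object","properties":{"moves":{"type":"array"},"grip":{"type":"number"}},"required":["moves"]}

```bash
ls; mkdir -p pics
python3 - <<'E'
from cell import env, optics
import cv2, pickle, numpy as np
print(env.state(), env.grip_depth)
d={}
for n in ("scene","side","wrist"):
    c=optics.read_camera(n); d[n]=c; cv2.imwrite(f"pics/{n}0.png",c["pixels"])
    v=np.array(c["view"]); print(n, -v[:3,:3].T@v[:3,3], v[2,:3], np.array(c["mtx"])[0,0])
pickle.dump({n:{k:np.array(x) for k,x in c.items()} for n,c in d.items()},open("v0.pkl","wb"))
E
```

```text
pics
{'t': 0.0, 'joints': array([-1.05623085e-01,  4.91582429e-01,  1.55949026e+00,  3.90792591e-06,
        1.09171981e+00, -1.05563231e-01]), 'qvel': array([ 0.00060662, -0.00033223, -0.00047105,  0.00050563,  0.00049865,
        0.00080043]), 'tau': array([-9.52334158e-04, -6.12640929e+01, -2.58175153e+01,  6.92750537e-02,
        4.83079045e-02, -1.38641695e-05]), 'eef_pos': array([6.24730804e+02, 3.77827458e-02, 2.14033499e+02]), 'tcp_rot': array([-3.14039985e+00, -1.29870901e-04,  1.57073459e+00]), 'ft_force': array([0.15369163, 0.07538785, 0.37916484]), 'moment': array([ 0.00148123, -0.02272616, -0.02190685]), 'grip_force': 0.0, 'opening': 0.9984026961213454} -18.8
scene [1267.18591464  965.67551268 1086.50340395] [-0.46693393 -0.62270041 -0.62786695] 579.4955924715658
side [ 89.55697542 934.51895723 902.1310767 ] [ 0.37350719 -0.7013349  -0.60714228] 512.9400121330857
wrist [624.49310836  83.14489068 384.55940359] [-8.08310606e-04 -2.91691032e-01 -9.56512252e-01] 389.98065275174287
```

View pics/scene0.png

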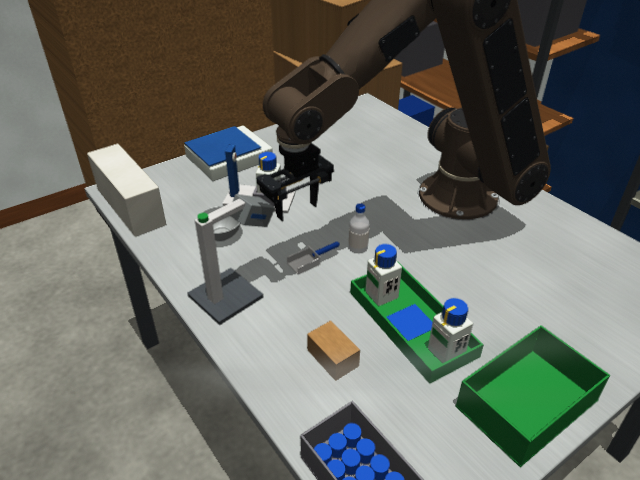

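View pics/side0.png

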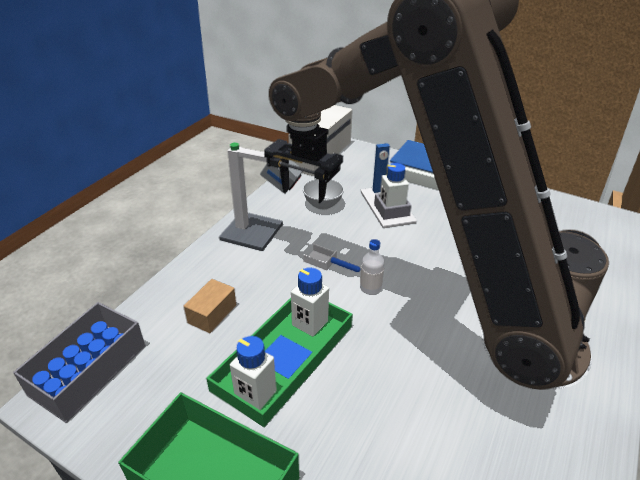

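```bash
cat > h.py <<'E'
import numpy as np, cv2, pickle
def ray(c,p):
    q=cv2.undistortPoints(np.array([[p]],float),c["mtx"],c["dist"])[0,0]
    R=c["view"][:3,:3]; return -R.T@c["view"][:3,3], R.T@np.r_[q,1]
def onz(c,p,z):
    o,d=ray(c,p); return o+d*(z-o[2])/d[2]
def tri(c1,p1,c2,p2):
    o1,d1=ray(c1,p1);o2,d2=ray(c2,p2)
    s=np.linalg.lstsq(np.c_[d1,-d2],o2-o1,rcond=None)[0]
    a=o1+d1*s[0];b=o2+d2*s[1]; return (a+b)/2,np.linalg.norm(a-b)
def proj(c,P):
    R=c["view"][:3,:3]; return cv2.projectPoints(np.atleast_2d(P).astype(float),cv2.Rodrigues(R)[0],c["view"][:3,3],c["mtx"],c["dist"])[0][:,0]
def blobs(c,lo,hi,amin=30):
    m=cv2.inRange(cv2.cvtColor(c["pixels"],cv2.COLOR_BGR2HSV),lo,hi)
    n,l,s,ce=cv2.connectedComponentsWithStats(m)
    return [(s[i].tolist(),ce[i].round(1).tolist()) for i in range(1,n) if s[i,4]>=amin]
E
python3 - <<'E'
from h import *
v=pickle.load(open("v0.pkl","rb"));np.set_printoptions(precision=1,suppress=True)
for n in("scene","side"):
    print(n); [print(b) for b in blobs(v[n],(100,120,60),(130,255,255),60)]
    print('green',blobs(v[n],(50,120,60),(75,255,255),15))
S=v["side"];C=v["scene"]
print("green dot",tri(C,(203,216),S,(235,146)))
print("foot side",[onz(S,p,15) for p in[(220,234),(282,224),(258,248)]])
print("foot scene",[onz(C,p,15) for p in[(188,294),(233,272),(263,294),(215,320)]])
big=[]
for n,(x0,y0,w,h) in dict(side=(345,130,90,100),scene=(180,130,130,100)).items():
    k=v[n]["pixels"][y0:y0+h,x0:x0+w]; big.append(cv2.resize(k,None,fx=400/w,fy=400/w,interpolation=cv2.INTER_CUBIC))
H=max(b.shape[0] for b in big); big=[cv2.copyMakeBorder(b,0,H-b.shape[0],0,0,0) for b in big]
cv2.imwrite("pics/crop0.png",np.hstack(big))
E
```

```text
scene
([398, 95, 37, 32, 683], [416.5, 108.9])
([185, 126, 75, 40, 1555], [221.3, 145.0])
([259, 152, 17, 18, 228], [268.2, 160.3])
([356, 204, 9, 9, 74], [359.9, 207.9])
([315, 242, 24, 13, 118], [327.2, 248.0])
([375, 244, 22, 24, 357], [386.3, 255.2])
([444, 298, 24, 28, 452], [456.2, 311.1])
([387, 304, 46, 37, 956], [410.6, 321.7])
([314, 422, 91, 58, 2766], [354.7, 456.4])
green [([198, 213, 10, 7, 59], [202.5, 216.1]), ([402, 267, 41, 41, 119], [422.1, 286.7]), ([351, 275, 132, 96, 1774], [411.2, 321.3]), ([462, 326, 148, 117, 6324], [528.6, 390.7]), ([549, 354, 12, 5, 16], [553.4, 356.1]), ([456, 404, 17, 18, 27], [465.0, 413.6]), ([479, 427, 24, 22, 40], [490.8, 437.8]), ([508, 455, 21, 12, 35], [517.0, 460.0])]
side
([0, 0, 210, 241, 36286], [89.5, 92.7])
([387, 140, 46, 41, 1040], [408.7, 159.7])
([373, 144, 16, 49, 413], [379.4, 166.5])
([369, 240, 11, 10, 89], [374.1, 244.4])
([331, 257, 29, 15, 168], [345.0, 264.3])
([298, 268, 24, 26, 517], [309.8, 281.0])
([32, 321, 91, 76, 2453], [75.8, 357.7])
([237, 335, 75, 44, 1782], [272.8, 354.1])
green [([230, 143, 9, 7, 48], [234.1, 145.9]), ([207, 298, 145, 128, 4757], [282.8, 359.4]), ([119, 393, 180, 87, 9872], [205.4, 448.5])]
green dot (array([854.7, -35.9, 279. ]), np.float64(8.052564284846683))
foot side [array([888.8,  31.1,  15. ]), array([758.5, -97.9,  15. ]), array([757.1,  31.5,  15. ])]
foot scene [array([903.1, -96. ,  15. ]), array([ 768.3, -100.5,   15. ]), array([747.4,  18.5,  15. ]), array([890.3,  25.2,  15. ])]
```

View pics/crop0.png

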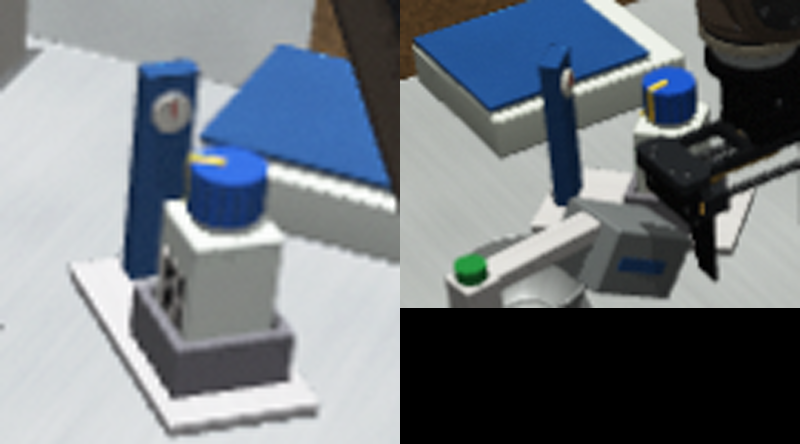

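View pics/wrist0.png

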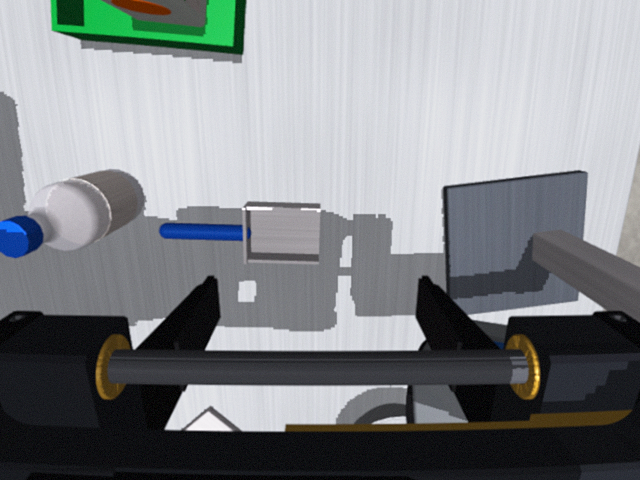

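{"fn": "step_arm", "kwargs": {"moves": [{"tx": 0,"ty": -30,"tz": -30},{"tx": 0,"ty": -40,"tz": -70},{"tx": 0,"ty": -40,"tz": -110},{"tx": 0,"ty": -40,"tz": -150},{"tx": 0,"ty": -40,"tz": -190},{"tx": 0,"ty": 0,"tz": -200},{"tx": 0,"ty": 500,"tz": -200},{"tx": 0,"ty": 500,"tz": -200},{"tx": 0,"ty": 500,"tz": -200},{"tx": 0,"ty": 500,"tz": -200},{"tx": 0,"ty": 500,"tz": -200},{"tx": 0,"ty": 500,"tz": -200}]}}

```text
validation failed for argument at $.mo...
```

Run:
```python
from h import *
v=pickle.load(open("v0.pkl","rb"));np.set_printoptions(precision=1,suppress=True)
S=v["side"];C=v["scene"];W=v["wrist"]
print("foot wrist",[onz(W,p,15) for p in[(444,187),(586,171),(447,312)]])
print("cap top scene/side",onz(C,(269,157),166),onz(S,(396,168),166))
print("pad",[onz(C,(410.6,321.7),6)],onz(S,(285,355),6))
print("tray rim side",[onz(S,p,45) for p in[(207,381),(305,300),(352,318),(265,412)]],"scene",[onz(C,p,45) for p in[(351,282),(398,262),(483,345),(432,370)]])
# stand base corners, side crop: scale 400/90
print("base side",[onz(S,(345+x*90/400,130+y*90/400),12) for x,y in[(70,263),(170,425),(318,403)]])
print("nest top side",[onz(S,(345+x*90/400,130+y*90/400),52) for x,y in[(132,283),(172,350),(297,333)]])
print("shoulder side",[onz(S,(345+x*90/400,130+y*90/400),124) for x,y in[(165,203),(185,243),(285,232)]])
f=lambda z,x,y:onz(S,(345+x*90/400,130+y*90/400),z)
print("post top",[f(180,x,y) for x,y in[(138,66),(147,75),(198,72)]])
print("caps packed",onz(C,(386,250),159),onz(C,(456,305),159),onz(S,(310,272),159),onz(S,(251,344),159))
```

```text
foot wrist [array([745.6,  20.1,  15. ]), array([884.6,  36.8,  15. ]), array([ 761.7, -113.5,   15. ])]
cap top scene/side [ 498.6 -329.4  166. ] [ 502.3 -319.8  166. ]
pad [array([497.8, 309.3,   6. ])] [499.2 312.3   6. ]
tray rim side [array([584.4, 475.5,  45. ]), array([526.6, 173.3,  45. ]), array([403.3, 172.3,  45. ]), array([442. , 478.8,  45. ])] scene [array([555.4, 142.1,  45. ]), array([404.7, 156.1,  45. ]), array([440.5, 482.5,  45. ]), array([585.7, 464.4,  45. ])]
base side [array([ 638.3, -393. ,   12. ]), array([ 495.2, -240.6,   12. ]), array([ 416.9, -313.6,   12. ])]
nest top side [array([ 565. , -330.8,   52. ]), array([ 508.7, -267.5,   52. ]), array([ 442.5, -328.4,   52. ])]
shoulder side [array([ 545.1, -327.1,  124. ]), array([ 513.8, -285.8,  124. ]), array([ 461.2, -331.9,  124. ])]
post top [array([ 600.6, -399.8,  180. ]), array([ 589.9, -390.5,  180. ]), array([ 561.1, -412.5,  180. ])]
caps packed [493.  194.6 159. ] [492.  424.9 159. ] [502. 193. 159.] [498.9 427.2 159. ]
```

{"fn": "step_arm", "kwargs": {"moves": [{"tx": 0,"ty": -30,"tz": -30,"roll": 0},{"tx": 0,"ty": -40,"tz": -70,"roll": 0},{"tx": 0,"ty": -40,"tz": -110,"roll": 0},{"tx": 0,"ty": -40,"tz": -150,"roll": 0},{"tx": 0,"ty": -40,"tz": -190,"roll": 0},{"tx": 0,"ty": 0,"tz": -200,"roll": 0},{"tx": 0,"ty": 500,"tz": -200,"roll": 0},{"tx": 0,"ty": 500,"tz": -200,"roll": 0},{"tx": 0,"ty": 500,"tz": -200,"roll": 0},{"tx": 0,"ty": 500,"tz": -200,"roll": 0},{"tx": 0,"ty": 500,"tz": -200,"roll": 0},{"tx": 0,"ty": 500,"tz": -200,"roll": 0}]}}

```text
t: 1.15
eef_pos: [845.4, -0.3, 414.8]
tcp_rot: [-3.14, -0.0, 1.571]
ft_force: [0.8, 0.0, -0.4]
opening: 1.0
grip_force: 0.0
```

{"fn": "step_arm", "kwargs": {"moves": [{"tx": 0,"ty": 300,"tz": 0,"roll": 0},{"tx": 0,"ty": 300,"tz": 0,"roll": 0},{"tx": 0,"ty": 300,"tz": 0,"roll": 0},{"tx": 0,"ty": 300,"tz": 0,"roll": 0},{"tx": 0,"ty": 300,"tz": 0,"roll": 0},{"tx": 0,"ty": 300,"tz": 0,"roll": 0}]}}

```text
t: 1.65
eef_pos: [909.3, -0.4, 357.7]
tcp_rot: [3.111, 0.0, 1.571]
ft_force: [0.0, 0.5, 0.4]
opening: 1.0
grip_force: 0.0
```

Run:
```python
from cell import env
s=env.state(); print(s["joints"],s["qvel"],s["eef_pos"],s["tcp_rot"])
```

```text
[-0.07352089  1.05919623  0.04741155  0.00212933  2.00412383 -0.07268372] [ 0.00328701  0.10018779  0.0019883   0.00023633 -0.11113104  0.00623113] [ 9.09291212e+02 -3.67290142e-01  3.57709681e+02] [3.11067393e+00 3.41839045e-04 1.57087779e+00]
```

{"fn": "step_arm", "kwargs": {"moves": [{"tx": 0,"ty": 0,"tz": 0,"roll": 0},{"tx": 0,"ty": -60,"tz": 0,"roll": 0},{"tx": 0,"ty": -60,"tz": 0,"roll": 0},{"tx": 0,"ty": -60,"tz": 0,"roll": 0}]}}

```text
t: 1.98
eef_pos: [857.1, -0.7, 357.9]
tcp_rot: [3.11, 0.0, 1.571]
ft_force: [2.0, 0.5, 0.8]
opening: 0.999
grip_force: 0.0
```

Run:
```python
from cell import env
s=env.state(); print(s["joints"],s["qvel"],s["eef_pos"],s["tcp_rot"])
```

```text
[-0.07848377  0.83335274  0.54010741  0.00206644  1.73626533 -0.0779969 ] [-2.10723858e-02 -9.32905166e-01  1.96572197e+00  1.08171242e-04
 -1.04561783e+00 -2.31841695e-02] [ 8.57058897e+02 -7.44348052e-01  3.57851933e+02] [3.10966408e+00 4.62455624e-04 1.57067493e+00]
```

{"fn": "step_arm", "kwargs": {"moves": [{"tx": -325,"ty": -355,"tz": 60,"roll": 0},{"tx": -325,"ty": -355,"tz": 60,"roll": 0},{"tx": -325,"ty": -355,"tz": 60,"roll": 0},{"tx": -325,"ty": -355,"tz": 60,"roll": 0},{"tx": -325,"ty": -355,"tz": 60,"roll": 0},{"tx": -325,"ty": -355,"tz": 60,"roll": 0},{"tx": -325,"ty": -355,"tz": 60,"roll": 0},{"tx": -325,"ty": -355,"tz": 60,"roll": 0},{"tx": -325,"ty": -355,"tz": 60,"roll": 0},{"tx": -325,"ty": -355,"tz": 60,"roll": 0},{"tx": -325,"ty": -355,"tz": 60,"roll": 0},{"tx": -325,"ty": -355,"tz": 60,"roll": 0}]}}

```text
t: 2.98
eef_pos: [502.2, -328.0, 289.4]
tcp_rot: [3.11, 0.005, 1.57]
ft_force: [1.7, -0.5, 0.2]
opening: 0.999
grip_force: 0.0
```

Run:
```python
from cell import env, optics
from h import *
np.set_printoptions(precision=4,suppress=True)
d={}
for n in ("scene","side","wrist"):
    c={k:np.array(x) for k,x in optics.read_camera(n).items()}; d[n]=c
pickle.dump(d,open("v1.pkl","wb"))
s=env.state(); print(s["t"],s["joints"],s["eef_pos"],s["tcp_rot"])
# montage: wrist full-size half + crop of side head
W=d["wrist"]["pixels"]; a=cv2.resize(W,(480,360))
k=d["side"]["pixels"][110:270,190:340]; b=cv2.resize(k,(320,341)); b=cv2.copyMakeBorder(b,0,19,0,0,0)
k2=d["scene"]["pixels"][130:330,170:300]; k2=cv2.resize(k2,(156,240)); k3=cv2.resize(d["side"]["pixels"][130:240,345:435],(196,240))
low=np.zeros((240,800,3),np.uint8); low[:,:156]=k2; low[:,160:356]=k3
cv2.imwrite("pics/m1.png",np.vstack([np.hstack([a,b]),low]))
```

```text
3.1333 [-0.6945  0.3798  1.5389  0.018   1.1968 -0.6978] [ 503.3066 -327.5407  289.3518] [3.1107 0.0038 1.5677]
```

View pics/m1.png

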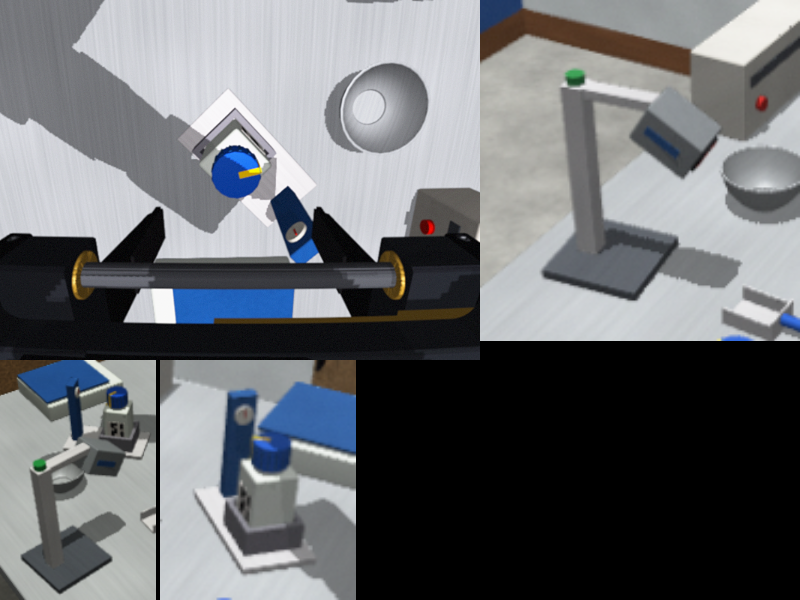

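Run:
```python
from h import *
from scipy.optimize import least_squares
np.set_printoptions(precision=3,suppress=True)
Q=np.array([[.49158,1.55949,1.09172],[1.0592,.04741,2.00412],[.83335,.54011,1.73627],[.3798,1.5389,1.1968]])
X=np.array([[624.73,.04,214.03],[909.29,-.37,357.71],[857.06,-.74,357.85],[503.3,-327.5,289.35]])
w=67
r=np.sqrt(X[:,0]**2+X[:,1]**2-w**2)
def fk(p,q):
    a,h,L2,L3,e,D=p; A=q[:,0];B=A+q[:,1];S=q.sum(1)
    return np.c_[a+L2*np.sin(A)+L3*np.sin(B)+e*np.cos(B)+D*np.sin(S), h+L2*np.cos(A)+L3*np.cos(B)-e*np.sin(B)+D*np.cos(S)]
f=lambda p:np.r_[(fk(p,Q)-np.c_[r,X[:,2]]).ravel(),.003*(p-[0,300,600,550,0,300])]
s=least_squares(f,[0,300,600,550,0,300]);print(s.x,s.fun[:8])
v=pickle.load(open("v1.pkl","rb"));W=v["wrist"];S=v["side"];C=v["scene"]
b=[x for x in blobs(W,(105,150,60),(125,255,255),500)];print(b)
y=blobs(W,(22,120,120),(35,255,255),20);print("stripe",y)
print("red",[(n,blobs(v[n],(0,120,80),(6,255,255),3),) for n in("scene","side")])
for n in("scene","side"): print(n,"blue plate head",[x for x in blobs(v[n],(100,100,40),(125,255,200),12)][:14],"green",[x for x in blobs(v[n],(50,120,60),(75,255,255),20)][0])
# foot corners from side crop (scale 320/150)
g=lambda x,y:(190+(x-480)*150/320,110+y*160/341)
print("foot side",[onz(S,g(*p),15)[:2] for p in[(543,268),(637,292),(678,236)]])
gs=lambda x,y:(170+x*130/156,130+(y-360)*200/240)
print("foot scene",[onz(C,gs(*p),15)[:2] for p in[(22,556),(64,588),(111,563),(68,534)]])
print("head front-bottom/upper corners side px",[g(*p) for p in[(666,88),(720,128),(685,177),(630,138)]])
# nest corners / base in wrist
k=4/3
print("base",[onz(W,(x*k,y*k),12)[:2] for x,y in[(228,89),(178,137),(316,183)]])
print("nest top",[onz(W,(x*k,y*k),52)[:2] for x,y in[(235,107),(191,152),(275,155)]])
```

```text
[  0.015 217.407 586.43  410.764  42.546 292.807] [-0.021  0.044 -0.076 -0.02   0.107  0.026 -0.01  -0.049]
[([283, 195, 64, 69, 3186], [312.5, 229.4]), ([362, 251, 63, 100, 2528], [393.7, 301.3]), ([231, 385, 161, 47, 6515], [308.0, 405.4])]
stripe [([319, 222, 30, 15, 234], [334.0, 229.7]), ([97, 369, 3, 11, 20], [98.1, 373.8]), ([536, 368, 4, 16, 29], [537.2, 375.2])]
red [('scene', []), ('side', [([319, 155, 6, 7, 31], [321.8, 157.9])])]
scene blue plate head [([539, 0, 101, 226, 14108], [594.1, 121.7]), ([398, 95, 35, 32, 663], [415.8, 109.0]), ([185, 126, 75, 71, 1923], [223.3, 150.3]), ([259, 152, 17, 18, 233], [268.0, 160.4]), ([356, 203, 9, 10, 82], [360.0, 207.5]), ([621, 213, 19, 28, 329], [631.5, 227.0]), ([251, 214, 15, 5, 65], [258.0, 216.0]), ([315, 242, 24, 13, 119], [327.5, 247.9]), ([375, 244, 22, 24, 377], [386.2, 255.3]), ([442, 298, 26, 28, 489], [455.6, 311.2]), ([387, 304, 46, 37, 956], [410.6, 321.7]), ([313, 422, 92, 58, 2805], [354.6, 456.3])] green ([198, 213, 10, 7, 57], [202.6, 215.9])
side blue plate head [([0, 0, 210, 241, 36342], [89.5, 92.7]), ([387, 
[... 330 characters left out ...]
, ([250, 336, 12, 5, 14], [256.2, 337.1]), ([274, 359, 4, 14, 14], [274.4, 365.5])] green ([230, 143, 9, 7, 49], [234.1, 146.0])
foot side [array([884.95 ,  38.432]), array([745.955,  20.207]), array([ 765.135, -113.202])]
foot scene [array([901.371, -97.719]), array([873.856,  37.338]), array([758.313,  33.589]), array([ 787.846, -100.155])]
head front-bottom/upper corners side px [(277.1875, 151.29032258064515), (302.5, 170.05865102639297), (286.09375, 193.04985337243403), (260.3125, 174.7507331378299)]
base [array([ 495.272, -247.435]), array([ 417.773, -317.681]), array([ 636.701, -394.955])]
nest top [array([ 504.596, -270.917]), array([ 441.866, -332.734]), array([ 561.405, -338.403])]
```

Run:
```python
from h import *
np.set_printoptions(precision=2,suppress=True)
v=pickle.load(open("v1.pkl","rb"));W=v["wrist"];S=v["side"];C=v["scene"]
m=cv2.inRange(cv2.cvtColor(W["pixels"],cv2.COLOR_BGR2HSV),(105,150,60),(125,255,255))
for r,sl in((195,195),(215,215),(230,230),(245,245),(255,255),(262,262)):
    x=np.where(m[sl,280:350])[0]+280; print(r,x.min(),x.max(),end=' | ')
for c in((315,230),(315,229)): print(onz(W,c,166), [np.linalg.norm(onz(W,c,166)-onz(W,q,166)) for q in((283,230),(347,230),(315,264),(292,253))])
y=cv2.inRange(cv2.cvtColor(W["pixels"],cv2.COLOR_BGR2HSV),(22,120,120),(35,255,255))[215:245,310:355]
p=np.argwhere(y)[:,::-1]+[310,215]; P=np.array([onz(W,q,166)[:2] for q in p if q[0]<344]); u=np.linalg.svd(P-P.mean(0))[2][0]; print("stripe",P.mean(0),u,np.degrees(np.arctan2(u[1],u[0])))
# jar shoulder corners not needed; reader points
print("dot",tri(C,(202.6,215.9),S,(234.1,146)))
# reader arm / head upper corners scene & side: blue plate on head side
print("plate",tri(C,(258,216),S,(274.7,176.4)))
for yaw in(4,6,8):
  for o in((680,-55),(685,-50),(690,-52)):
    R=cv2.Rodrigues(np.array([0,0,np.radians(yaw)]))[0]; o3=np.array([*o,0.])
    foot=np.array([[74,70,15],[214,70,15],[214,-70,15],[74,-70,15]])@R.T+o3
    if o[0]==685: print(yaw,proj(S,foot).round(0).tolist(),proj(C,foot).round(0).tolist())
```

```text
195 306 317 | 215 286 342 | 230 283 316 | 245 286 343 | 255 293 336 | 262 304 323 | [ 503.18 -330.52  166.  ] [np.float64(25.01863954721216), np.float64(25.14498544955734), np.float64(28.50899445878418), np.float64(26.361808990894193)]
[ 503.19 -329.7   166.  ] [np.float64(25.026140105474216), np.float64(25.163841489677342), np.float64(29.324179411180566), np.float64(26.95377145653884)]
stripe [ 516.07 -330.96] [-0.97 -0.25] -165.52751830793144
dot (array([856.11, -34.36, 280.04]), np.float64(9.408320970633588))
plate (array([722.64, -19.12, 231.45]), np.float64(6.028678521286932))
4 [[260.0, 247.0], [218.0, 234.0], [243.0, 209.0], [283.0, 221.0]] [[262.0, 297.0], [216.0, 323.0], [186.0, 292.0], [232.0, 268.0]]
6 [[261.0, 248.0], [217.0, 236.0], [241.0, 210.0], [282.0, 221.0]] [[264.0, 297.0], [218.0, 324.0], [187.0, 294.0], [232.0, 269.0]]
8 [[261.0, 249.0], [217.0, 237.0], [239.0, 212.0], [281.0, 221.0]] [[265.0, 297.0], [221.0, 325.0], [188.0, 296.0], [232.0, 270.0]]
```

{"fn": "step_arm", "kwargs": {"moves": [{"tx": -4.5,"ty": -2,"tz": 40,"roll": 0},{"tx": -4.5,"ty": -3,"tz": 80,"roll": 0},{"tx": -4.5,"ty": -5,"tz": 120,"roll": 0},{"tx": -4.5,"ty": -5,"tz": 145,"roll": 0},{"tx": -4.5,"ty": -5,"tz": 158,"roll": 0},{"tx": -4.5,"ty": -5,"tz": 158,"roll": 0}]}}

```text
t: 3.63
eef_pos: [503.9, -329.3, 127.1]
tcp_rot: [3.116, -0.001, 1.572]
ft_force: [0.0, -1.0, 0.3]
opening: 0.996
grip_force: 0.0
```

{"fn": "step_arm", "kwargs": {"moves": [{"tx": 0,"ty": 0,"tz": 0,"roll": 0},{"tx": 0,"ty": 0,"tz": 0,"roll": 0},{"tx": 0,"ty": 0,"tz": 0,"roll": 0},{"tx": 0,"ty": 0,"tz": 0,"roll": 0},{"tx": 0,"ty": 0,"tz": 0,"roll": 0}], "grip": 45}}

```text
t: 4.05
eef_pos: [503.4, -330.3, 129.3]
tcp_rot: [3.114, 0.001, 1.571]
ft_force: [0.1, -0.1, 0.0]
opening: 0.704
grip_force: 0.0
```

Run:
```python
from cell import env
from h import *
s=env.state(); print(s["t"],s["joints"],s["eef_pos"],s["tcp_rot"],s["opening"],s["grip_force"],s["moment"],s["ft_force"])
v=pickle.load(open("v1.pkl","rb"));S=v["side"];C=v["scene"]
print("device corners",[onz(S,p,70)[:2].round() for p in[(387,160),(412,142),(437,150),(437,181)]],[onz(C,p,70)[:2].round() for p in[(186,148),(236,128),(260,145),(215,166)]])
```

```text
4.05 [-0.69800653  0.54603977  1.7224646   0.02243729  0.85124521 -0.71272886] [ 503.41853046 -330.30585091  129.32986455] [3.11391828e+00 1.19134439e-03 1.57089890e+00] 0.7044372147083665 0.0 [-0.00804724 -0.03405381 -0.01015504] [ 0.09755943 -0.13439993  0.03632256]
device corners [array([ 603., -519.]), array([ 575., -689.]), array([ 477., -676.]), array([ 412., -471.])] [array([ 615., -676.]), array([ 408., -698.]), array([ 402., -548.]), array([ 590., -519.])]
```

{"fn": "step_arm", "kwargs": {"moves": [{"tx": 0,"ty": 0,"tz": 0,"roll": 0},{"tx": 0,"ty": 0,"tz": 0,"roll": 0},{"tx": 0,"ty": 0,"tz": 0,"roll": 0},{"tx": 0,"ty": 0,"tz": 0,"roll": 0}], "grip": 45}}

```text
t: 4.38
eef_pos: [503.2, -330.2, 128.5]
tcp_rot: [3.115, 0.0, 1.571]
ft_force: [0.4, 0.2, 2.7]
opening: 0.547
grip_force: 30.0
```

{"fn": "step_arm", "kwargs": {"moves": [{"tx": 0,"ty": 0,"tz": 0,"roll": 0.1},{"tx": 0,"ty": 0,"tz": 0,"roll": 0.2},{"tx": 0,"ty": 0,"tz": 0,"roll": 0.3},{"tx": 0,"ty": 0,"tz": 0,"roll": 0.4},{"tx": 0,"ty": 0,"tz": 0,"roll": 0.5},{"tx": 0,"ty": 0,"tz": 0,"roll": 0.6},{"tx": 0,"ty": 0,"tz": 0,"roll": 0.7},{"tx": 0,"ty": 0,"tz": 0,"roll": 0.8},{"tx": 0,"ty": 0,"tz": 0,"roll": 0.85},{"tx": 0,"ty": 0,"tz": 0,"roll": 0.85}]}}

```text
t: 5.22
eef_pos: [504.3, -331.3, 129.0]
tcp_rot: [3.12, -0.02, 0.718]
ft_force: [4.0, -3.2, 3.2]
opening: 0.543
grip_force: 30.0
```

Run:
```python
from cell import env
s=env.state(); print(s["t"],s["joints"],s["eef_pos"],s["tcp_rot"],s["opening"],s["grip_force"],s["moment"],s["ft_force"])
```

```text
5.2167 [-0.69825957  0.54713437  1.7213027   0.02218651  0.84879554  0.14049701] [ 504.25470045 -331.28485601  129.03018775] [ 3.11997315 -0.02022879  0.71779811] 0.5434267475950338 30.000204741954803 [-0.84722785 -0.7373504   0.08518119] [ 3.97204885 -3.23601174  3.18273319]
```

{"fn": "step_arm", "kwargs": {"moves": [{"tx": 0,"ty": 0,"tz": 0,"roll": 0.08},{"tx": 0,"ty": 0,"tz": 0,"roll": 0.16},{"tx": 0,"ty": 0,"tz": 0,"roll": 0.2},{"tx": 0,"ty": 0,"tz": 0,"roll": 0.2}]}}

```text
t: 5.55
eef_pos: [504.4, -331.3, 129.2]
tcp_rot: [3.124, -0.024, 0.519]
ft_force: [3.1, -3.2, 3.8]
opening: 0.547
grip_force: 30.0
```

Run:
```python
from cell import env
s=env.state(); print(s["t"],s["joints"],s["tcp_rot"],s["opening"],s["grip_force"],s["moment"],s["ft_force"])
```

```text
5.55 [-0.69824843  0.54699927  1.72108198  0.02226747  0.84885422  0.33933161] [ 3.12413764 -0.02426234  0.51891845] 0.5470323511669561 30.000594556331635 [-0.90753863 -0.70774117  0.10935827] [ 3.0634746  -3.23540783  3.769989  ]
```

{"fn": "step_arm", "kwargs": {"moves": [{"tx": 0,"ty": 0,"tz": 0,"roll": 0.06},{"tx": 0,"ty": 0,"tz": 0,"roll": 0.12},{"tx": 0,"ty": 0,"tz": 0,"roll": 0.12}]}}

```text
t: 5.8
eef_pos: [504.8, -331.8, 129.5]
tcp_rot: [3.126, -0.026, 0.4]
ft_force: [6.4, -4.6, 5.0]
opening: 0.546
grip_force: 30.0
```

Run:
```python
from cell import env,optics
import cv2,numpy as np
s=env.state(); print(s["t"],s["joints"],s["tcp_rot"],s["opening"],s["grip_force"],s["moment"],s["ft_force"])
a=optics.read_camera("side")["pixels"][130:230,345:435]; b=optics.read_camera("scene")["pixels"][130:230,225:315]
cv2.imwrite("pics/cap1.png",np.hstack([cv2.resize(x,(396,440),interpolation=cv2.INTER_CUBIC) for x in (a,b)]))
```

```text
5.8 [-0.69815584  0.54687457  1.72035211  0.021575    0.84815092  0.45922497] [ 3.12553153 -0.0264044   0.39957031] 0.5455046708786093 30.00163972377777 [-1.0340766  -0.97121396  0.77237076] [ 6.37657238 -4.63372169  4.95390305]
```

View pics/cap1.png

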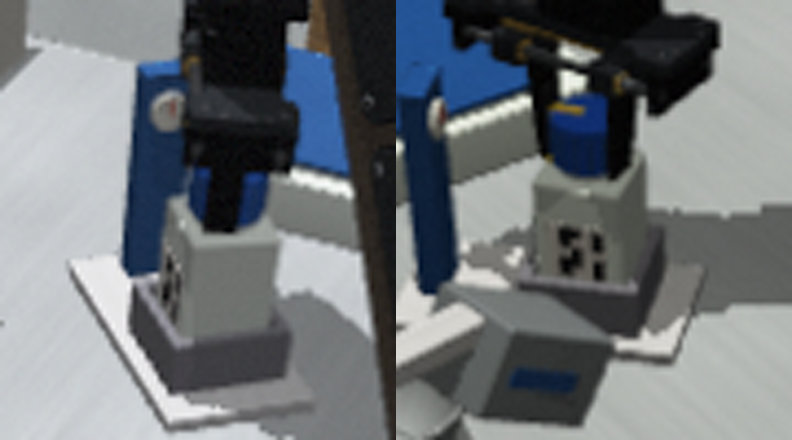

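```bash
cat > k.py <<'E'
import numpy as np
from scipy.spatial.transform import Rotation as Ro
from scipy.optimize import lsq_linear
LO=np.array([-3.1,-.84,.05,-1.13,.06,-2.69]);HI=np.array([3.1,2.19,2.79,4.28,2.93,2.69])
VM=.7*np.array([2.22,2.22,2.79,3.14,3.14,3.14])/12
def fk(q):
    q1,q2,q3,q4,q5,q6=q;B=q2+q3
    R=Ro.from_euler('ZYZYZ',[q1,B,q4,q5,q6+np.pi/2])
    p=np.array([586.43*np.sin(q2)+410.76*np.sin(B)+42.55*np.cos(B),67,217.4+586.43*np.cos(q2)+410.76*np.cos(B)-42.55*np.sin(B)])
    return Ro.from_euler('Z',q1).apply(p)+292.8*R.apply([0,0,1]),R
def jac(q):
    p,R=fk(q);J=np.zeros((6,6))
    for i in range(6):
        d=np.zeros(6);d[i]=1e-5;a,b=fk(q+d);J[:3,i]=(a-p)/1e-5;J[3:,i]=(b*R.inv()).as_rotvec()/1e-5
    return J
def rows(q,moves,w=600):
    p0,R0=fk(q)
    for m in moves:
        pt=p0+R0.apply(m[:3]);Rt=R0*Ro.from_euler('z',m[3]);q0=q.copy()
        p,R=fk(q);d=pt-p;r=(Rt*R.inv()).as_rotvec()
        s=max(np.linalg.norm(d)/41.7,np.linalg.norm(r)/.125,1);pt=p+d/s;Rt=Ro.from_rotvec(r/s)*R
        for _ in range(6):
            p,R=fk(q);e=np.r_[pt-p,w*(Rt*R.inv()).as_rotvec()];J=jac(q);J[3:]*=w
            l=np.maximum(LO,q0-VM)-q-1e-9;h=np.minimum(HI,q0+VM)-q+1e-9
            q=q+lsq_linear(np.r_[J,2*np.eye(6)],np.r_[e,np.zeros(6)],(l,h)).x
    return q
def tilt(q):
    z=fk(q)[1].apply([0,0,1]);return np.degrees(np.arccos(-z[2])),np.degrees(np.arctan2(z[1],z[0]))
def ik(p,R,q,n=60):
    for _ in range(n):
        a,b=fk(q);e=np.r_[p-a,600*(R*b.inv()).as_rotvec()];J=jac(q);J[3:]*=600
        q=q+lsq_linear(np.r_[J,2*np.eye(6)],np.r_[e,np.zeros(6)],(np.maximum(LO-q,-.2)-1e-9,np.minimum(HI-q,.2)+1e-9)).x
    return q,np.linalg.norm(e)
E
python3 - <<'E'
from k import *
np.set_printoptions(precision=3,suppress=True)
q=np.array([-.0790,.85,.52,0.,1.77,-.079]);
q,_=ik(np.array([850,0,414.]),Ro.from_euler('xyz',[np.pi,0,np.pi/2]),q)
for w in(300,600,1400): a=rows(q,[[0,300,0,0]]*6,w);print("stretch",w,a,fk(a)[0],tilt(a))
q=np.array([-.698,.547,1.72,.022,.848,.459]);print(fk(q)[0],tilt(q))
R0=fk(q)[1];yaw=0
al=np.radians(-83)
for r,z in((430,260),(400,240),(480,260)):
    p=np.array([r*np.cos(al)-67*np.sin(al),r*np.sin(al)+67*np.cos(al),z])
    q2,e=ik(p,Ro.from_euler('z',-2.95)*Ro.from_euler('xyz',[np.pi,0,.39]),np.array([-1.45,.3,1.8,0,1,2.6]));print(p,q2,e)
    for w in(300,600,1400):
        a=q2
        for c in range(3):
            a=rows(a,[[0,0,0,.9]]*10,w);print(w,c,a,fk(a)[0]-p,tilt(a))
E
```

```text
Traceback (most recent call last):
  File "k.py", line 31, in ik
    a,b=fk(q);e=np.r_[p-a,600*(R*b.inv()).as_rotvec()];J=jac(q);J[3:]*=600
        ~~^^^
  File "k.py", line 8, in fk
    R=Ro.from_euler('ZYZYZ',[q1,B,q4,q5,q6+np.pi/2])
  File "scipy/spatial/transform/_rotation.pyx", line 1413, in scipy.spatial.transform._rotation.Rotation.from_euler
ValueError: Expected axis specification to be a non-empty string of upto 3 characters, got ZYZYZ
```

```bash
sed -i "s/R=Ro.from_euler('ZYZYZ',\[q1,B,q4,q5,q6+np.pi\/2\])/R=Ro.from_euler('ZYZ',[q1,B,q4])*Ro.from_euler('YZ',[q5,q6+np.pi\/2])/" k.py
cat > t.py <<'E'
from k import *
np.set_printoptions(precision=3,suppress=True)
q=np.array([-.0790,.85,.52,0.,1.77,-.079]);
q,_=ik(np.array([850,0,414.]),Ro.from_euler('xyz',[np.pi,0,np.pi/2]),q)
for w in(300,600,1400): a=rows(q,[[0,300,0,0]]*6,w);print("stretch",w,a,fk(a)[0],tilt(a))
q=np.array([-.698,.547,1.72,.022,.848,.459]);print(fk(q)[0],tilt(q))
al=np.radians(-83)
for r,z in((430,260),(480,260)):
    p=np.array([r*np.cos(al)-67*np.sin(al),r*np.sin(al)+67*np.cos(al),z])
    q2,e=ik(p,Ro.from_euler('z',-2.95)*Ro.from_euler('xyz',[np.pi,0,.39]),np.array([-1.45,.3,1.8,0,1,2.6]));print(p,q2,e)
    for w in(300,600,1400):
        a=q2
        for c in range(3):
            a=rows(a,[[0,0,0,.9]]*10,w);print(w,c,a,fk(a)[0]-p,tilt(a))
E
python3 t.py
```

```text
stretch 300 [-0.075  1.053  0.05   0.021  1.76  -0.068] [978.533  -0.    373.661] (np.float64(16.009913589622528), np.float64(0.00027158819773179737))
stretch 600 [-0.074  1.061  0.05   0.008  1.933 -0.071] [929.958  -0.001 356.1  ] (np.float64(5.58877722637857), np.float64(0.00026743541145228777))
stretch 1400 [-0.074  1.068  0.05   0.002  2.004 -0.073] [909.939  -0.001 349.076] (np.float64(1.1358413681250352), np.float64(0.0002656546618490159))
[ 506.393 -331.043  129.535] (np.float64(1.7988552870037307), np.float64(-8.286456698279238))
[ 118.904 -418.63   260.   ] [-1.449  0.165  1.932 -0.     1.045  2.682] 3.91046754124685e-13
300 0 [-1.788  0.109  2.129  0.424  0.87   2.69 ] [-45.928  10.874 -24.184] (np.float64(18.87227565582086), np.float64(-26.0079165484887))
300 1 [-2.017  0.155  2.387  0.978  0.686  2.69 ] [-61.945  26.212 -71.889] (np.float64(33.020625428700406), np.float64(-40.96596817221555))
300 2 [-2.094  0.303  2.612  1.685  0.646  2.69 ] [ -57.954   39.683 -116.067] (np.float64(40.28912753001679), np.float64(-52.32715643197621))
600 0 [-1.947  0.102  2.204  0.307  0.
[... 1509 characters left out ...]
  2.436  0.969  0.429  2.69 ] [-138.6     94.748 -160.201] (np.float64(21.088315627661373), np.float64(-46.50896250464855))
600 2 [-2.1    0.483  2.582  1.787  0.373  2.69 ] [-131.235  118.413 -206.253] (np.float64(22.68198026843524), np.float64(-53.068410463763946))
1400 0 [-2.116  0.096  2.106  0.094  0.941  2.69 ] [-236.698  111.932  -27.754] (np.float64(4.339727562282447), np.float64(-31.036567826702797))
1400 1 [-2.844 -0.007  2.392  0.16   0.814  2.69 ] [-317.509  303.736  -74.393] (np.float64(7.239972380799034), np.float64(-49.66884797055889))
1400 2 [-2.97   0.358  2.721  0.85   0.167  2.69 ] [-279.501  336.311 -196.094] (np.float64(7.706181609615172), np.float64(-59.29306730621301))
```

{"fn": "step_arm", "kwargs": {"moves": [{"tx": 0,"ty": 0,"tz": 0,"roll": -0.02},{"tx": 0,"ty": 0,"tz": -15,"roll": -0.02},{"tx": 0,"ty": 0,"tz": -35,"roll": -0.02},{"tx": 0,"ty": 0,"tz": -65,"roll": -0.02},{"tx": 0,"ty": 0,"tz": -100,"roll": -0.02},{"tx": 0,"ty": 0,"tz": -135,"roll": -0.02},{"tx": 0,"ty": 0,"tz": -155,"roll": -0.02},{"tx": 0,"ty": 0,"tz": -160,"roll": -0.02}]}}

```text
t: 6.57
eef_pos: [499.3, -330.5, 291.6]
tcp_rot: [3.127, -0.026, 0.421]
ft_force: [0.2, 0.3, -3.2]
opening: 0.544
grip_force: 30.0
```

```bash
cat > g.py <<'E'
import sys
from cell import env
from k import *
np.set_printoptions(precision=1,suppress=True)
s=env.state();R=Ro.from_euler('xyz',s["tcp_rot"]);z=R.apply([0,0,1])
def rep():
    print("t",round(s["t"],2),"p",s["eef_pos"],"rpy",np.round(s["tcp_rot"],3),"tilt",np.degrees(np.arccos(-z[2])),"head",np.degrees(np.arctan2(z[1],z[0])),"q",np.round(s["joints"],2),"ft",s["ft_force"],"op",round(s["opening"],3),round(s["grip_force"]))
def to(P): return R.inv().apply(np.array(P)-s["eef_pos"])
if __name__=="__main__":
    rep()
    for a in sys.argv[1:]: P=[float(x) for x in a.split(',')];print(P,to(P))
E
python3 g.py 499,-330,455 560,-200,455 830,175,455 2900,440,455 2900,440,1500
```

```text
t 6.57 p [ 499.3 -330.5  291.6] rpy [ 3.1 -0.   0.4] tilt 1.7174948601102265 head -5.568340929191471 q [-0.7  0.4  1.5  0.   1.2  0.4] ft [ 0.2  0.3 -3.2] op 0.544 30
[499.0, -330.0, 455.0] [   4.2    1.9 -163.4]
[560.0, -200.0, 455.0] [ 113.   -91.9 -161.9]
[830.0, 175.0, 455.0] [ 512.6 -323.8 -155. ]
[2900.0, 440.0, 455.0] [2509.3  280.2  -94. ]
[2900.0, 440.0, 1500.0] [ 2536.5   295.7 -1138.5]
```

{"fn": "step_arm", "kwargs": {"moves": [{"tx": 20,"ty": -15,"tz": -35,"roll": 0},{"tx": 40,"ty": -30,"tz": -70,"roll": 0},{"tx": 60,"ty": -45,"tz": -105,"roll": 0},{"tx": 80,"ty": -60,"tz": -140,"roll": 0},{"tx": 110,"ty": -80,"tz": -160,"roll": 0},{"tx": 145,"ty": -100,"tz": -162,"roll": 0},{"tx": 180,"ty": -120,"tz": -160,"roll": 0},{"tx": 215,"ty": -140,"tz": -160,"roll": 0},{"tx": 250,"ty": -160,"tz": -160,"roll": 0},{"tx": 285,"ty": -180,"tz": -160,"roll": 0},{"tx": 320,"ty": -200,"tz": -158,"roll": 0},{"tx": 355,"ty": -222,"tz": -158,"roll": 0}]}}

```text
t: 7.57
eef_pos: [729.0, 19.2, 449.3]
tcp_rot: [3.133, -0.021, 0.421]
ft_force: [0.3, -1.1, -3.2]
opening: 0.542
grip_force: 30.0
```

{"fn": "step_arm", "kwargs": {"moves": [{"tx": 35,"ty": -22,"tz": 0,"roll": 0},{"tx": 70,"ty": -45,"tz": 0,"roll": 0},{"tx": 105,"ty": -67,"tz": 0,"roll": 0},{"tx": 130,"ty": -85,"tz": 0,"roll": 0},{"tx": 157,"ty": -102,"tz": 3,"roll": 0},{"tx": 157,"ty": -102,"tz": 3,"roll": 0}]}}

```text
t: 8.07
eef_pos: [831.9, 179.5, 444.9]
tcp_rot: [3.134, -0.018, 0.425]
ft_force: [2.2, 0.3, -4.7]
opening: 0.543
grip_force: 30.0
```

```bash
python3 g.py 2900,440,455 2900,440,1500
```

```text
t 8.07 p [831.9 179.5 444.9] rpy [ 3.1 -0.   0.4] tilt 1.1107362044572584 head -0.044823391314666186 q [ 0.1  0.9  0.2 -0.   2.   1.3] ft [ 2.2  0.3 -4.7] op 0.543 30
[2900.0, 440.0, 455.0] [1991.3  615.3   29.9]
[2900.0, 440.0, 1500.0] [ 2009.8   623.7 -1014.9]
```

{"fn": "step_arm", "kwargs": {"moves": [{"tx": 2010,"ty": 620,"tz": -1250,"roll": 0},{"tx": 2010,"ty": 620,"tz": -1250,"roll": 0},{"tx": 2010,"ty": 620,"tz": -1250,"roll": 0},{"tx": 2010,"ty": 620,"tz": -1250,"roll": 0},{"tx": 2010,"ty": 620,"tz": -1250,"roll": 0},{"tx": 2010,"ty": 620,"tz": -1250,"roll": 0}]}}

```text
t: 8.57
eef_pos: [843.9, 161.6, 460.0]
tcp_rot: [3.124, -0.052, 0.421]
ft_force: [-0.5, 1.2, -3.0]
opening: 0.54
grip_force: 30.0
```

```bash
python3 g.py 2900,440,1500
```

```text
t 8.57 p [843.9 161.6 460. ] rpy [ 3.1 -0.1  0.4] tilt 3.156333270069869 head 5.357340916566968 q [ 0.1  0.9  0.1 -0.   2.1  1.3] ft [-0.5  1.2 -3. ] op 0.54 30
[2900.0, 440.0, 1500.0] [2042.   602.3 -924.3]
```

{"fn": "step_arm", "kwargs": {"moves": [{"tx": 2040,"ty": 650,"tz": -1200,"roll": 0},{"tx": 2040,"ty": 650,"tz": -1200,"roll": 0},{"tx": 2040,"ty": 650,"tz": -1200,"roll": 0},{"tx": 2040,"ty": 650,"tz": -1200,"roll": 0},{"tx": 2040,"ty": 650,"tz": -1200,"roll": 0},{"tx": 2040,"ty": 650,"tz": -1200,"roll": 0},{"tx": 2040,"ty": 650,"tz": -1200,"roll": 0},{"tx": 2040,"ty": 650,"tz": -1200,"roll": 0},{"tx": 2040,"ty": 650,"tz": -1200,"roll": 0},{"tx": 2040,"ty": 650,"tz": -1200,"roll": 0},{"tx": 2040,"ty": 650,"tz": -1200,"roll": 0},{"tx": 2040,"ty": 650,"tz": -1200,"roll": 0}]}}

```text
t: 9.57
eef_pos: [854.9, 140.0, 459.0]
tcp_rot: [3.118, -0.074, 0.422]
ft_force: [-0.1, -0.1, -3.7]
opening: 0.545
grip_force: 30.0
```

```bash
python3 g.py 2900,440,1500
python3 - <<'E'
from cell import env
print(env.state()["joints"])
E
```

```text
t 9.57 p [854.9 140.  459. ] rpy [ 3.1 -0.1  0.4] tilt 4.464520966532485 head 6.638935159607575 q [0.1 0.9 0.1 0.  2.1 1.2] ft [-0.1 -0.1 -3.7] op 0.545 30
[2900.0, 440.0, 1500.0] [2060.5  584.2 -877. ]
[0.08544836 0.94336697 0.04837009 0.00269984 2.07196937 1.23674363]
```

{"fn": "step_arm", "kwargs": {"moves": [{"tx": 260,"ty": 75,"tz": -135,"roll": 0}]}}

```text
t: 9.65
eef_pos: [860.4, 140.0, 460.6]
tcp_rot: [3.112, -0.096, 0.422]
ft_force: [0.2, 0.2, -3.8]
opening: 0.544
grip_force: 30.0
```

{"fn": "step_arm", "kwargs": {"moves": [{"tx": 260,"ty": 75,"tz": -130,"roll": 0}]}}

```text
t: 9.73
eef_pos: [866.2, 140.4, 463.2]
tcp_rot: [3.106, -0.121, 0.423]
ft_force: [-1.0, 0.6, -2.5]
opening: 0.546
grip_force: 30.0
```

{"fn": "step_arm", "kwargs": {"moves": [{"tx": 260,"ty": 75,"tz": -125,"roll": 0}]}}

```text
t: 9.82
eef_pos: [871.5, 140.5, 466.1]
tcp_rot: [3.099, -0.144, 0.424]
ft_force: [-0.4, 0.3, -3.1]
opening: 0.546
grip_force: 30.0
```

{"fn": "step_arm", "kwargs": {"moves": [{"tx": 265,"ty": 75,"tz": -120,"roll": 0}]}}

```text
t: 9.9
eef_pos: [876.7, 140.8, 468.8]
tcp_rot: [3.093, -0.167, 0.425]
ft_force: [0.2, 0.7, -3.6]
opening: 0.543
grip_force: 30.0
```

```bash
python3 g.py 2900,440,1500
```

```text
t 9.9 p [876.7 140.8 468.8] rpy [ 3.1 -0.2  0.4] tilt 9.939581573828372 head 8.014001827692974 q [0.1 0.9 0.1 0.  2.  1.2] ft [ 0.2  0.7 -3.6] op 0.543 30
[2900.0, 440.0, 1500.0] [2110.4  594.9 -662.7]
```

{"fn": "step_arm", "kwargs": {"moves": [{"tx": 265,"ty": 78,"tz": -110,"roll": 0}]}}

```text
t: 9.98
eef_pos: [882.2, 140.9, 471.3]
tcp_rot: [3.087, -0.189, 0.426]
ft_force: [-0.2, -0.1, -3.8]
opening: 0.543
grip_force: 30.0
```

{"fn": "step_arm", "kwargs": {"moves": [{"tx": 265,"ty": 78,"tz": -105,"roll": 0}]}}

```text
t: 10.07
eef_pos: [887.9, 140.9, 473.7]
tcp_rot: [3.08, -0.212, 0.428]
ft_force: [-0.7, -0.6, -3.5]
opening: 0.545
grip_force: 30.0
```

{"fn": "step_arm", "kwargs": {"moves": [{"tx": 265,"ty": 78,"tz": -95,"roll": 0}]}}

```text
t: 10.15
eef_pos: [893.7, 141.0, 476.0]
tcp_rot: [3.074, -0.235, 0.429]
ft_force: [0.2, 0.7, -3.1]
opening: 0.541
grip_force: 30.0
```

{"fn": "step_arm", "kwargs": {"moves": [{"tx": 270,"ty": 80,"tz": -90,"roll": 0}]}}

```text
t: 10.23
eef_pos: [899.6, 141.0, 478.3]
tcp_rot: [3.067, -0.258, 0.431]
ft_force: [-0.3, -0.5, -3.8]
opening: 0.547
grip_force: 30.0
```

{"fn": "step_arm", "kwargs": {"moves": [{"tx": 270,"ty": 80,"tz": -80,"roll": 0}]}}

```text
t: 10.32
eef_pos: [905.8, 141.1, 480.5]
tcp_rot: [3.06, -0.281, 0.433]
ft_force: [0.7, -0.3, -4.1]
opening: 0.543
grip_force: 30.0
```

{"fn": "step_arm", "kwargs": {"moves": [{"tx": 270,"ty": 80,"tz": -75,"roll": 0}]}}

```text
t: 10.4
eef_pos: [911.9, 141.2, 482.7]
tcp_rot: [3.053, -0.304, 0.435]
ft_force: [0.1, -0.7, -3.3]
opening: 0.539
grip_force: 30.0
```

{"fn": "step_arm", "kwargs": {"moves": [{"tx": 270,"ty": 80,"tz": -70,"roll": 0}]}}

```text
t: 10.48
eef_pos: [917.8, 141.3, 485.5]
tcp_rot: [3.046, -0.328, 0.437]
ft_force: [0.1, 0.3, -3.1]
opening: 0.541
grip_force: 30.0
```

```bash
python3 g.py 2900,440,1500
```

```text
t 10.48 p [917.8 141.3 485.5] rpy [ 3.  -0.3  0.4] tilt 19.53075750889631 head 8.448567787344787 q [0.1 0.9 0.1 0.  1.8 1.2] ft [ 0.1  0.3 -3.1] op 0.541 30
[2900.0, 440.0, 1500.0] [2146.6  598.4 -286. ]
```

{"fn": "step_arm", "kwargs": {"moves": [{"tx": 275,"ty": 82,"tz": -60,"roll": 0}]}}

```text
t: 10.57
eef_pos: [924.0, 141.4, 488.0]
tcp_rot: [3.039, -0.351, 0.44]
ft_force: [-0.0, -0.8, -2.6]
opening: 0.543
grip_force: 30.0
```

{"fn": "step_arm", "kwargs": {"moves": [{"tx": 275,"ty": 82,"tz": -50,"roll": 0}]}}

```text
t: 10.65
eef_pos: [930.5, 141.6, 490.2]
tcp_rot: [3.031, -0.375, 0.442]
ft_force: [0.6, -0.5, -2.8]
opening: 0.543
grip_force: 30.0
```

{"fn": "step_arm", "kwargs": {"moves": [{"tx": 275,"ty": 82,"tz": -45,"roll": 0}]}}

```text
t: 10.73
eef_pos: [936.9, 141.8, 492.3]
tcp_rot: [3.023, -0.398, 0.445]
ft_force: [-0.4, -0.0, -2.9]
opening: 0.54
grip_force: 30.0
```

{"fn": "step_arm", "kwargs": {"moves": [{"tx": 275,"ty": 82,"tz": -40,"roll": 0}]}}

```text
t: 10.82
eef_pos: [943.2, 142.0, 494.9]
tcp_rot: [3.016, -0.422, 0.448]
ft_force: [-0.0, 0.4, -3.7]
opening: 0.545
grip_force: 30.0
```

{"fn": "step_arm", "kwargs": {"moves": [{"tx": 275,"ty": 82,"tz": -30,"roll": 0}]}}

```text
t: 10.9
eef_pos: [949.6, 142.2, 497.5]
tcp_rot: [3.007, -0.446, 0.452]
ft_force: [-0.2, 0.0, -3.1]
opening: 0.542
grip_force: 30.0
```

{"fn": "step_arm", "kwargs": {"moves": [{"tx": 275,"ty": 82,"tz": -25,"roll": 0}]}}

```text
t: 10.98
eef_pos: [955.9, 142.5, 500.0]
tcp_rot: [2.999, -0.469, 0.455]
ft_force: [-0.4, 0.5, -3.1]
opening: 0.544
grip_force: 30.0
```

{"fn": "step_arm", "kwargs": {"moves": [{"tx": 275,"ty": 82,"tz": -20,"roll": 0}]}}

```text
t: 11.07
eef_pos: [962.0, 142.7, 503.0]
tcp_rot: [2.991, -0.493, 0.459]
ft_force: [0.3, 0.6, -3.6]
opening: 0.543
grip_force: 30.0
```

{"fn": "step_arm", "kwargs": {"moves": [{"tx": 275,"ty": 82,"tz": -15,"roll": 0}]}}

```text
t: 11.15
eef_pos: [967.9, 142.9, 506.2]
tcp_rot: [2.982, -0.516, 0.463]
ft_force: [-0.3, 0.8, -2.7]
opening: 0.541
grip_force: 30.0
```

```bash
python3 g.py 2900,440,1500
python3 - <<'E'
from cell import env,optics
import cv2,numpy as np
print(env.state()["joints"])
a=optics.read_camera("side")["pixels"]; cv2.imwrite("pics/tilt.png",a[60:360,100:460])
E
```

```text
t 11.15 p [967.9 142.9 506.2] rpy [ 3.  -0.5  0.5] tilt 30.838021509660933 head 8.48277447054611 q [0.1 0.9 0.1 0.  1.6 1.2] ft [-0.3  0.8 -2.7] op 0.541 30
[2900.0, 440.0, 1500.0] [2109.1  581.8  148.7]
[0.06776673 0.93186307 0.04856701 0.04118181 1.6243112  1.23082709]
```

View pics/tilt.png

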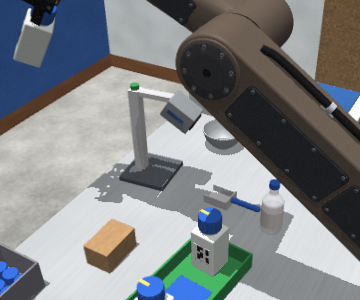

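```bash
cat > tgt.py <<'E'
from g import *
yaw=np.radians(7.3);c,sn=np.cos(np.radians(32)),np.sin(np.radians(32))
h=np.array([c*np.cos(yaw),c*np.sin(yaw),sn]);W=np.array([681.4,-56.2,203.])
hy=np.array([-np.sin(yaw),np.cos(yaw),0]);hz=np.cross(h,hy)
G=np.radians(float(sys.argv[1]) if len(sys.argv)>1 else 72)
T=W-122*h-57.3*z
mt=R.inv().apply(h);am=np.arctan2(mt[1],mt[0])
rep();print("target",T,"tool shift",to(T),"rolls L,C,S",[round((am-a+np.pi)%(2*np.pi)-np.pi,3) for a in(G,G-np.pi/2,G+np.pi/2)],"h.z deg off",np.degrees(np.arcsin(mt[2])))
m=s["eef_pos"]+57.3*z-W;print("jar_mid in head",m@h,m@hy,m@hz)
E
python3 tgt.py; python3 g.py 420,10,470 430,-70,330
```

```text
t 11.2 p [968.4 142.8 506.6] rpy [ 3.  -0.5  0.5] tilt 30.96612584216972 head 8.469311672236259 q [0.1 0.9 0.1 0.  1.6 1.2] ft [-0.4 -1.1 -3.3] op 0.541 30
target [549.6 -73.7 187.5] tool shift [-567.6   -0.8   44.1] rolls L,C,S [np.float64(-0.966), np.float64(0.605), np.float64(-2.537)] h.z deg off -1.0390812605225017
jar_mid in head 422.7165041489822 161.56317298445063 35.90715377104606
t 11.2 p [968.4 142.8 506.6] rpy [ 3.  -0.5  0.5] tilt 30.96612584216972 head 8.469311672236259 q [0.1 0.9 0.1 0.  1.6 1.2] ft [-0.4 -1.1 -3.3] op 0.541 30
[420.0, 10.0, 470.0] [-495.8  -86.4 -257.8]
[430.0, -70.0, 330.0] [-588.5  -28.7 -138.7]
```

{"fn": "step_arm", "kwargs": {"moves": [{"tx": -36,"ty": -6,"tz": -19,"roll": -0.08},{"tx": -72,"ty": -12,"tz": -38,"roll": -0.16},{"tx": -108,"ty": -18,"tz": -57,"roll": -0.24},{"tx": -144,"ty": -24,"tz": -76,"roll": -0.32},{"tx": -180,"ty": -30,"tz": -95,"roll": -0.4},{"tx": -216,"ty": -36,"tz": -114,"roll": -0.48},{"tx": -252,"ty": -42,"tz": -133,"roll": -0.56},{"tx": -288,"ty": -48,"tz": -152,"roll": -0.64},{"tx": -324,"ty": -54,"tz": -171,"roll": -0.72},{"tx": -360,"ty": -60,"tz": -190,"roll": -0.8},{"tx": -396,"ty": -66,"tz": -209,"roll": -0.88},{"tx": -432,"ty": -72,"tz": -228,"roll": -0.96}]}}

```text
t: 12.2
eef_pos: [557.5, 41.3, 483.7]
tcp_rot: [2.629, -0.168, 1.43]
ft_force: [0.6, -0.4, -2.8]
opening: 0.545
grip_force: 30.0
```

```bash
python3 tgt.py; python3 g.py 440,-65,370 | tail -1
```

```text
t 12.2 p [557.5  41.3 483.7] rpy [ 2.6 -0.2  1.4] tilt 30.781393957094586 head 8.45105525505207 q [-0.1  0.   1.6  0.1  1.   0. ] ft [ 0.6 -0.4 -2.8] op 0.545 30
target [549.8 -73.7 187.6] tool shift [-162.8 -126.4  241.9] rolls L,C,S [np.float64(-0.002), np.float64(1.569), np.float64(-1.572)] h.z deg off -1.2236250046148827
jar_mid in head 53.84312941113946 113.02394121916618 239.36058191198308
[440.0, -65.0, 370.0] [-139.1 -133.4   30.2]
```

{"fn": "step_arm", "kwargs": {"moves": [{"tx": -28,"ty": -27,"tz": 5,"roll": 0},{"tx": -56,"ty": -54,"tz": 10,"roll": 0},{"tx": -84,"ty": -80,"tz": 15,"roll": 0},{"tx": -112,"ty": -107,"tz": 25,"roll": 0},{"tx": -140,"ty": -130,"tz": 45,"roll": 0},{"tx": -146,"ty": -128,"tz": 80,"roll": 0},{"tx": -150,"ty": -127,"tz": 115,"roll": 0},{"tx": -154,"ty": -126,"tz": 150,"roll": 0},{"tx": -158,"ty": -126,"tz": 180,"roll": 0},{"tx": -161,"ty": -126,"tz": 205,"roll": 0},{"tx": -162,"ty": -126,"tz": 220,"roll": 0},{"tx": -162,"ty": -126,"tz": 225,"roll": 0}]}}

```text
t: 13.2
eef_pos: [543.6, -73.5, 200.2]
tcp_rot: [2.633, -0.17, 1.425]
ft_force: [-0.5, -0.3, -3.6]
opening: 0.543
grip_force: 30.0
```

```bash
python3 tgt.py
python3 - <<'E'
from cell import env,optics
from h import *
d={n:{k:np.array(x) for k,x in optics.read_camera(n).items()} for n in("scene","side")}
pickle.dump(d,open("v2.pkl","wb"))
a=d["side"]["pixels"][110:260,200:400]; b=d["scene"]["pixels"][120:300,180:340]
cv2.imwrite("pics/rd.png",np.hstack([cv2.resize(a,(450,338),interpolation=cv2.INTER_CUBIC),cv2.resize(b,(300,338),interpolation=cv2.INTER_CUBIC)]))
E
```

```text
t 13.2 p [543.6 -73.5 200.2] rpy [ 2.6 -0.2  1.4] tilt 30.61279958928426 head 8.525825187883584 q [-0.4  0.3  2.1  0.8  0.4 -0.8] ft [-0.5 -0.3 -3.6] op 0.543 30
target [549.9 -73.7 187.7] tool shift [-1.4 -0.6 13.9] rolls L,C,S [np.float64(-0.006), np.float64(1.564), np.float64(-1.577)] h.z deg off -1.3928648029538826
jar_mid in head -120.60277774621116 0.983480160973959 13.929330779499248
```

View pics/rd.png

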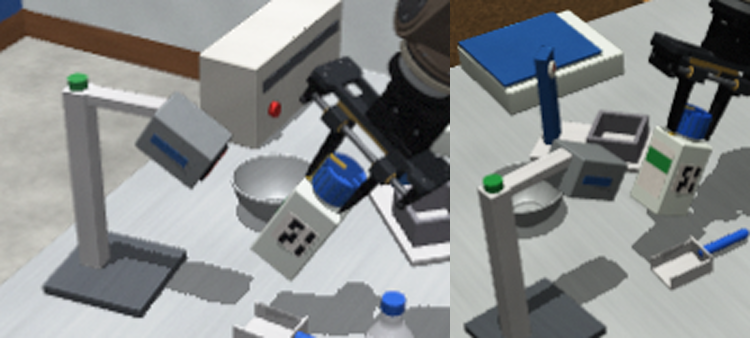

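{"fn": "step_arm", "kwargs": {"moves": [{"tx": -1,"ty": 0,"tz": 7,"roll": 0},{"tx": -1,"ty": 0,"tz": 14,"roll": 0},{"tx": -1,"ty": 0,"tz": 14,"roll": 0},{"tx": -1,"ty": 0,"tz": 14,"roll": 0},{"tx": -1,"ty": 0,"tz": 14,"roll": 0},{"tx": -1,"ty": 0,"tz": 14,"roll": 0},{"tx": -1,"ty": 0,"tz": 14,"roll": 0},{"tx": -1,"ty": 0,"tz": 14,"roll": 0},{"tx": -1,"ty": 0,"tz": 14,"roll": 0}]}}

```text
t: 14.05
eef_pos: [550.2, -73.3, 190.1]
tcp_rot: [2.63, -0.17, 1.426]
ft_force: [-0.7, 0.9, -3.1]
opening: 0.543
grip_force: 30.0
```

```bash
python3 tgt.py
python3 - <<'E'
from cell import optics
from h import *
S={k:np.array(x) for k,x in optics.read_camera("side").items()};C={k:np.array(x) for k,x in optics.read_camera("scene").items()}
for n,c,(x0,y0,x1,y1) in(("side",S,(300,120,370,240)),("scene",C,(255,170,300,240))):
    gray=cv2.cvtColor(c["pixels"],cv2.COLOR_BGR2GRAY)[y0:y1,x0:x1];hs=cv2.cvtColor(c["pixels"],cv2.COLOR_BGR2HSV)[y0:y1,x0:x1]
    g=cv2.inRange(hs,(50,100,60),(80,255,255));p=np.argwhere(g)
    print(n,"green",len(p),p.mean(0)[::-1]+[x0,y0] if len(p) else 0)
yaw=np.radians(7.3);c,s=np.cos(np.radians(32)),np.sin(np.radians(32));h=np.array([c*np.cos(yaw),c*np.sin(yaw),s]);W=np.array([681.4,-56.2,203.])
print("expected label px",proj(S,W-90*h),proj(C,W-90*h), "code ctr", proj(S,W-122*h+32*np.array([-np.sin(yaw),np.cos(yaw),0])))
E
```

```text
t 14.05 p [550.2 -73.3 190.1] rpy [ 2.6 -0.2  1.4] tilt 30.738569941133825 head 8.466113279455115 q [-0.4  0.3  2.1  0.8  0.4 -0.9] ft [-0.7  0.9 -3.1] op 0.543 30
target [549.8 -73.7 187.6] tool shift [-0.8 -1.5  1.9] rolls L,C,S [np.float64(-0.006), np.float64(1.565), np.float64(-1.577)] h.z deg off -1.266574809138524
jar_mid in head -120.31179030425574 0.2819697624664386 1.8398651328673887
side green 0 0
scene green 95 [288.87368421 209.        ]
expected label px [[323.48597797 203.57883379]] [[288.61118828 215.55531448]] code ctr [[328.83700751 217.57642613]]
```

{"fn": "step_arm", "kwargs": {"moves": [{"tx": 0,"ty": -1,"tz": 1,"roll": 0.12},{"tx": 0,"ty": -1,"tz": 2,"roll": 0.24},{"tx": 0,"ty": -1,"tz": 2,"roll": 0.36},{"tx": 0,"ty": -1,"tz": 2,"roll": 0.48},{"tx": 0,"ty": -1,"tz": 2,"roll": 0.6},{"tx": 0,"ty": -1,"tz": 2,"roll": 0.72},{"tx": 0,"ty": -1,"tz": 2,"roll": 0.84},{"tx": 0,"ty": -1,"tz": 2,"roll": 0.96},{"tx": 0,"ty": -1,"tz": 2,"roll": 1.08},{"tx": 0,"ty": -1,"tz": 2,"roll": 1.2},{"tx": 0,"ty": -1,"tz": 2,"roll": 1.32},{"tx": 0,"ty": -1,"tz": 2,"roll": 1.44}]}}

```text
t: 15.15
eef_pos: [550.4, -73.0, 187.7]
tcp_rot: [-3.017, -0.523, -0.098]
ft_force: [-0.6, -0.3, -3.9]
opening: 0.546
grip_force: 30.0
```

{"fn": "step_arm", "kwargs": {"moves": [{"tx": 0,"ty": 0,"tz": 0,"roll": 0.08},{"tx": 0,"ty": 0,"tz": 0,"roll": 0.12},{"tx": 0,"ty": 0,"tz": 0,"roll": 0.12},{"tx": 0,"ty": 0,"tz": 0,"roll": 0.12},{"tx": 0,"ty": 0,"tz": 0,"roll": 0.12},{"tx": 0,"ty": 0,"tz": 0,"roll": 0.12},{"tx": 0,"ty": 0,"tz": 0,"roll": 0.12},{"tx": 0,"ty": 0,"tz": 0,"roll": 0.12}]}}

```text
t: 15.82
eef_pos: [550.4, -72.9, 187.7]
tcp_rot: [-2.953, -0.505, -0.227]
ft_force: [0.1, 0.8, -3.4]
opening: 0.545
grip_force: 30.0
```

```bash
python3 tgt.py
python3 - <<'E'
from cell import optics
from h import *
d={n:{k:np.array(x) for k,x in optics.read_camera(n).items()} for n in("scene","side")}
a=d["side"]["pixels"][110:260,200:400]; b=d["scene"]["pixels"][120:300,180:340]
cv2.imwrite("pics/rd2.png",np.hstack([cv2.resize(a,(450,338),interpolation=cv2.INTER_CUBIC),cv2.resize(b,(300,338),interpolation=cv2.INTER_CUBIC)]))
E
```

```text
t 15.82 p [550.4 -72.9 187.7] rpy [-3.  -0.5 -0.2] tilt 30.72589325228218 head 8.48280399138883 q [-0.4  0.3  2.1  0.8  0.4  0.7] ft [ 0.1  0.8 -3.4] op 0.545 30
target [549.8 -73.7 187.6] tool shift [-0.4  0.8 -0.2] rolls L,C,S [np.float64(-1.565), np.float64(0.005), np.float64(-3.136)] h.z deg off -1.2793978781514723
jar_mid in head -121.39291101184784 0.6702982041668649 -0.2545649607607626
```

View pics/rd2.png

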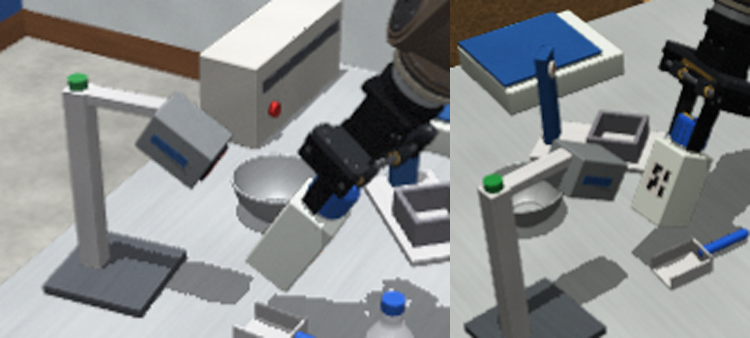

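{"fn": "step_arm", "kwargs": {"moves": [{"tx": 0,"ty": 0,"tz": 0,"roll": -0.12},{"tx": 0,"ty": 0,"tz": 0,"roll": -0.24},{"tx": 0,"ty": 0,"tz": 0,"roll": -0.36},{"tx": 0,"ty": 0,"tz": 0,"roll": -0.48},{"tx": 0,"ty": 0,"tz": 0,"roll": -0.6},{"tx": 0,"ty": 0,"tz": 0,"roll": -0.72},{"tx": 0,"ty": 0,"tz": 0,"roll": -0.84},{"tx": 0,"ty": 0,"tz": 0,"roll": -0.96},{"tx": 0,"ty": 0,"tz": 0,"roll": -1.08},{"tx": 0,"ty": 0,"tz": 0,"roll": -1.2},{"tx": 0,"ty": 0,"tz": 0,"roll": -1.32},{"tx": 0,"ty": 0,"tz": 0,"roll": -1.44}]}}

```text
t: 16.92
eef_pos: [550.4, -72.9, 187.7]
tcp_rot: [2.65, -0.225, 1.324]
ft_force: [0.1, -0.0, -3.6]
opening: 0.542
grip_force: 30.0
```

{"fn": "step_arm", "kwargs": {"moves": [{"tx": 0,"ty": 0,"tz": 0,"roll": -0.12},{"tx": 0,"ty": 0,"tz": 0,"roll": -0.24},{"tx": 0,"ty": 0,"tz": 0,"roll": -0.36},{"tx": 0,"ty": 0,"tz": 0,"roll": -0.48},{"tx": 0,"ty": 0,"tz": 0,"roll": -0.6},{"tx": 0,"ty": 0,"tz": 0,"roll": -0.72},{"tx": 0,"ty": 0,"tz": 0,"roll": -0.84},{"tx": 0,"ty": 0,"tz": 0,"roll": -0.96},{"tx": 0,"ty": 0,"tz": 0,"roll": -1.08},{"tx": 0,"ty": 0,"tz": 0,"roll": -1.2},{"tx": 0,"ty": 0,"tz": 0,"roll": -1.32},{"tx": 0,"ty": 0,"tz": 0,"roll": -1.44}]}}

```text
t: 17.92
eef_pos: [550.4, -72.9, 187.7]
tcp_rot: [2.826, 0.441, 2.636]
ft_force: [-1.0, -1.3, -3.4]
opening: 0.545
grip_force: 30.0
```

```bash
python3 tgt.py
```

```text
t 17.92 p [550.4 -72.9 187.7] rpy [2.8 0.4 2.6] tilt 30.724980748053035 head 8.487386152073988 q [-0.4  0.3  2.1  0.8  0.4 -2.2] ft [-1.  -1.3 -3.4] op 0.545 30
target [549.8 -73.7 187.6] tool shift [ 0.1 -0.9 -0.3] rolls L,C,S [np.float64(1.32), np.float64(2.891), np.float64(-0.251)] h.z deg off -1.2803513148580616
jar_mid in head -121.40687601091308 0.6718631239475356 -0.25658202245272105
```

{"fn": "step_arm", "kwargs": {"moves": [{"tx": 0,"ty": 0,"tz": 0,"roll": -0.12},{"tx": 0,"ty": 0,"tz": 0,"roll": -0.23},{"tx": 0,"ty": 0,"tz": 0,"roll": -0.25},{"tx": 0,"ty": 0,"tz": 0,"roll": -0.25},{"tx": 0,"ty": 0,"tz": 0,"roll": -0.25},{"tx": 0,"ty": 0,"tz": 0,"roll": -0.25},{"tx": 0,"ty": 0,"tz": 0,"roll": -0.25},{"tx": 0,"ty": 0,"tz": 0,"roll": -0.25},{"tx": 0,"ty": 0,"tz": 0,"roll": -0.25}]}}

```text
t: 18.67
eef_pos: [550.4, -72.9, 187.7]
tcp_rot: [2.946, 0.503, 2.9]
ft_force: [-0.0, 0.0, -2.8]
opening: 0.539
grip_force: 30.0
```

```bash
python3 tgt.py;python3 - <<'E'
from cell import env
print(env.state()["joints"])
from h import *
v=pickle.load(open("v0.pkl","rb"))
print("behind px",proj(v["scene"],[[-540,720,450],[-350,-830,450],[-800,-100,450],[-800,200,450]]))
E
```

```text
t 18.67 p [550.4 -72.9 187.7] rpy [2.9 0.5 2.9] tilt 30.724044770929613 head 8.487743832094958 q [-0.4  0.3  2.1  0.8  0.4 -2.5] ft [-0.   0.  -2.8] op 0.539 30
target [549.8 -73.7 187.6] tool shift [ 0.3 -0.8 -0.3] rolls L,C,S [np.float64(1.563), np.float64(3.134), np.float64(-0.007)] h.z deg off -1.2812903600425634
jar_mid in head -121.41460134465189 0.6801872999190782 -0.2664609182359138
[-0.37871235  0.30512709  2.10641828  0.81066581  0.36233084 -2.47247441]
behind px [[892.64431451 101.674429  ]
 [380.55443776 -29.87224305]
 [621.63016331  -5.21848581]
 [712.87205343  18.09286463]]
```

```bash
sed -i 's/^        s=max(.*$/        sp=max(np.linalg.norm(d)\/41.7,1);sr=max(np.linalg.norm(r)\/.125,1);pt=p+d\/sp;Rt=Ro.from_rotvec(r\/sr)*R/; s/for _ in range(6):\n            p,R/&/; s/range(6):$/range(3):/' k.py; sed -n 20,34p k.py
cat > u.py <<'E'
from k import *
import itertools
np.set_printoptions(precision=2,suppress=True)
R0=Ro.from_euler('xyz',[2.946,.503,2.9]);w=630
# check vs observed stretch row (1.37 deg)
q=np.array([.0685,.932,.05,.041,1.624,1.231]);a=rows(q,[[275,82,-15,0]],w);print("check",tilt(q)[0],tilt(a)[0])
dirs=[np.array(d)/np.linalg.norm(d) for d in itertools.product((-1,0,1),repeat=3) if any(d)]+[np.zeros(3)]
out=[]
for al in(-120,-80,-40,0,40,80,120):
  for r,z in((450,300),(600,300),(600,500),(450,500)):
    A=np.radians(al);p=np.array([r*np.cos(A)-67*np.sin(A),r*np.sin(A)+67*np.cos(A),z])
    for j6 in(-2.68,2.68,None):
        q=np.array([A,.3,1.9,.1,.8,0]);rr=0
        q,e=ik(p,R0*Ro.from_euler('z',0),q,25)
        if j6 is None:
            q,e=ik(p,R0*Ro.from_euler('z',-q[5]),q,15)
        else: q,e=ik(p,R0*Ro.from_euler('z',j6-q[5]),q,15)
        if e>2: continue
        t0=tilt(q)[0];b=(9,)
        for d in dirs:
            for ro in(-.3,0,.3):
                if j6 is None and ro: continue
                a=rows(q,[[*(200*fk(q)[1].inv().apply(d)),ro]],w);t=tilt(a)[0]-t0
                if t<b[0]: b=(t,d,ro,a)
        out.append((b[0],al,r,z,j6,b[1],b[2],q))
out.sort(key=lambda o:o[0])
for o in out[:12]: print(*o)
E
time python3 u.py
```

```text
p,R=fk(q);d=pt-p;r=(Rt*R.inv()).as_rotvec()
        sp=max(np.linalg.norm(d)/41.7,1);sr=max(np.linalg.norm(r)/.125,1);pt=p+d/sp;Rt=Ro.from_rotvec(r/sr)*R
        for _ in range(3):
            p,R=fk(q);e=np.r_[pt-p,w*(Rt*R.inv()).as_rotvec()];J=jac(q);J[3:]*=w
            l=np.maximum(LO,q0-VM)-q-1e-9;h=np.minimum(HI,q0+VM)-q+1e-9
            q=q+lsq_linear(np.r_[J,2*np.eye(6)],np.r_[e,np.zeros(6)],(l,h)).x
    return q
def tilt(q):
    z=fk(q)[1].apply([0,0,1]);return np.degrees(np.arccos(-z[2])),np.degrees(np.arctan2(z[1],z[0]))
def ik(p,R,q,n=60):
    for _ in range(n):
        a,b=fk(q);e=np.r_[p-a,600*(R*b.inv()).as_rotvec()];J=jac(q);J[3:]*=600
        q=q+lsq_linear(np.r_[J,2*np.eye(6)],np.r_[e,np.zeros(6)],(np.maximum(LO-q,-.2)-1e-9,np.minimum(HI-q,.2)+1e-9)).x
    return q,np.linalg.norm(e)
check 30.765457892841 31.25432641029753
real	0m9.273s
user	0m9.644s
sys	0m0.145s
```

```bash
cat >> k.py <<'E'
def ikz(p,zt,q,n=60):
    "TCP position and tool axis only, J6 held"
    for _ in range(n):
        a,b=fk(q);zc=b.apply([0,0,1]);P=np.eye(3)-np.outer(zc,zc);J=jac(q)[:,:5];J[3:]=600*P@J[3:]
        e=np.r_[p-a,600*np.cross(zc,zt)]
        d=lsq_linear(np.r_[J,2*np.eye(5)],np.r_[e,np.zeros(5)],(np.maximum(LO-q,-.2)[:5]-1e-9,np.minimum(HI-q,.2)[:5]+1e-9)).x;q=q+np.r_[d,0]
    return q,np.linalg.norm(e)
E
python3 - <<'E'
import re
t=open('u.py').read()
a=t.index("        q=np.array([A,.3");b=t.index("        if e>2")
t=t[:a]+"        q,e=ikz(p,R0.apply([0,0,1]),np.array([A,.3,1.9,.1,.8,0 if j6 is None else j6]),40)\n"+t[b:]
t=t.replace('a=rows(q,[[275,82,-15,0]],w);print("check",tilt(q)[0],tilt(a)[0])','[print("check",ww,tilt(rows(q,[[275,82,-15,0]],ww))[0]-tilt(q)[0]) for ww in(200,300,400,500,630)]')
open('u.py','w').write(t)
E
python3 u.py
```

```text
check 200 0.6427966008996933
check 300 0.6156350956512817
check 400 0.5812528299407553
check 500 0.542315576170104
check 630 0.48886851745653104
```

```bash
sed -i "s/(l,h))/(l,h),method='bvls')/; s/+1e-9)).x/+1e-9),method='bvls').x/" k.py; sed -i 's/if e>2: continue/if e>2:\n            if j6 is None: print("skip",al,r,z,e,q)\n            continue/' u.py; python3 u.py
```

```text
check 200 0.6427966008537034
check 300 0.6156350956512817
check 400 0.5812528299400235
check 500 0.5423155762409095
check 630 0.4888685174676368
skip -120 450 300 293.08176364562667 [-2.27  0.38  2.16  0.1   0.8   0.  ]
skip -120 600 300 332.7266316393059 [-2.16  0.48  1.93  0.1   0.8   0.  ]
skip -120 600 500 447.9463515481642 [-2.07  0.3   1.92  0.1   0.8   0.  ]
skip -120 450 500 427.1592064055062 [-2.11  0.19  2.13  0.1   0.8   0.  ]
skip -80 450 300 285.0565393823931 [-1.31  0.15  2.04  0.1   0.8   0.  ]
skip -80 600 300 295.63426169386037 [-1.34  0.34  1.81  0.1   0.8   0.  ]
skip -80 600 500 364.77597736084545 [-1.24  0.16  1.78  0.1   0.8   0.  ]
skip -80 450 500 352.42452074394913 [-1.13 -0.04  1.98  0.1   0.8   0.  ]
skip -40 450 300 184.14837804334454 [-0.58 -0.03  1.99  0.1   0.8   0.  ]
skip -40 600 300 186.76471861578625 [-0.63  0.24  1.73  0.1   0.8   0.  ]
skip -40 600 500 217.2708560387578 [-0.58  0.09  1.7   0.1   0.8   0.  ]
skip -40 450 500 209.00080651354386 [-0.51 -0.14  1.93  0.1   0.8   0.  ]
skip 0 450 300 83.14289218180697 [-0.04 -0.1   2.    0.1   0.8   0. 
[... 340 characters left out ...]
.1  0.8  0.  ]
skip 40 600 500 190.05649133887383 [0.52 0.03 1.72 0.1  0.8  0.  ]
skip 40 450 500 179.21919977662117 [ 0.43 -0.23  1.97  0.1   0.8   0.  ]
skip 80 450 300 308.1967722482278 [ 1.01 -0.12  2.11  0.1   0.8   0.  ]
skip 80 600 300 319.09465261137944 [1.2  0.23 1.8  0.1  0.8  0.  ]
skip 80 600 500 353.0676395115494 [1.11 0.05 1.8  0.1  0.8  0.  ]
skip 80 450 500 335.6780862529091 [ 0.9  -0.26  2.06  0.1   0.8   0.  ]
skip 120 450 300 365.31037874932974 [2.08 0.28 2.09 0.1  0.8  0.  ]
skip 120 600 300 381.4738805858216 [2.02 0.41 1.87 0.1  0.8  0.  ]
skip 120 600 500 457.9495793330483 [1.9  0.19 1.88 0.1  0.8  0.  ]
skip 120 450 500 446.2868649772991 [1.79 0.   2.09 0.1  0.8  0.  ]
```

```bash
sed -i "s/for i in range(3):/for i in range(6):/" k.py; python3 u.py
```

```text
check 200 5.561182584762271
check 300 3.97929370680162
check 400 2.846242686963535
check 500 2.083336042625639
check 630 1.4491288035956202
-3.095361793231362 80 600 300 2.68 [-0.58 -0.58 -0.58] 0.3 [ 1.64  0.4   1.59 -0.58  1.18  2.68]
-3.0746977509280597 -40 600 300 -2.68 [-0.58 -0.58 -0.58] -0.3 [-0.92  0.27  1.79  0.61  0.9  -2.68]
-3.0472976885936482 80 450 300 2.68 [-0.71  0.   -0.71] 0.3 [ 1.73  0.19  1.9  -0.6   1.13  2.68]
-2.888816424659293 -40 450 300 -2.68 [-0.58 -0.58 -0.58] -0.3 [-1.02  0.03  2.09  0.64  0.9  -2.68]
-2.7072867199156434 -80 450 300 -2.68 [-0.71  0.   -0.71] -0.3 [-1.73  0.19  1.9   0.54  1.27 -2.68]
-2.646438133606388 -80 600 300 -2.68 [-0.58  0.58 -0.58] -0.3 [-1.65  0.42  1.56  0.54  1.33 -2.68]
-2.585940331260751 40 600 300 2.68 [-0.58  0.58 -0.58] 0.3 [ 0.86  0.26  1.81 -0.53  0.72  2.68]
-2.540034201375949 -40 600 500 -2.68 [-0.58 -0.58 -0.58] -0.3 [-0.92  0.15  1.43  0.48  1.32 -2.68]
-2.435987339111076 40 450 300 2.68 [-0.58  0.58 -0.58] 0.3 [ 0.93  0.03  2.09 -0.59  0.71  2.68]
-2.3486354276205823 -40 450 500 -2.68 [-0.58 -0.58 -0.58] -0.3 [-1.02 -0.11  1.69  0.5   1.35 -2.68]
-2.3460658713984834 80 450 500 2.68 [-0.71  0.   -0.71] 0.3 [ 1.73  0.07  1.53 -0.54  1.56  2.68]
-2.1749165803644424 80 600 500 2.68 [-0.58 -0.58 -0.58] 0.3 [ 1.64  0.3   1.23 -0.53  1.57  2.68]
```

```bash
cat > gr.py <<'E'
from k import *
import itertools,sys
np.set_printoptions(precision=2,suppress=True)
w=650
dirs=[np.array(d)/np.linalg.norm(d) for d in itertools.product((-1,0,1),repeat=3) if any(d)]+[np.zeros(3)]
def greedy(q,n,zmin=300,rolls=(-.3,0,.3),verb=True,lim=None):
    seq=[]
    for i in range(n):
        b=None;t0=tilt(q)[0]
        for d in dirs:
            for ro in rolls:
                m=[*(100*fk(q)[1].inv().apply(d)).round(-1),ro];a=rows(q,[m],w);p=fk(a)[0];rad=np.hypot(*p[:2])
                c=tilt(a)[0]+(max(0,zmin-p[2])+max(0,430-rad))*.1
                if b is None or c<b[0]: b=(c,m,a)
        q=b[2];seq.append(b[1]);
        if verb: print(i,b[1],"tilt",np.array(tilt(q)),"p",fk(q)[0].round(),"q",q)
    return q
if __name__=="__main__":
    from cell import env
    s=env.state();q=s["joints"].copy()
    print("now",tilt(q),fk(q)[0],s["eef_pos"])
    if len(sys.argv)>1: greedy(q,int(sys.argv[1]))
E
python3 g.py 440,-90,370 400,-250,400 370,-480,420
python3 - <<'E'
from gr import *
R0=Ro.from_euler('xyz',[2.946,.503,2.9])
for al in(-50,-70):
    A=np.radians(al);r=600;p=np.array([r*np.cos(A)-67*np.sin(A),r*np.sin(A)+67*np.cos(A),420])
    q,e=ikz(p,R0.apply([0,0,1]),np.array([A,.3,1.9,.1,.8,-2.65]),40);print(al,e,q,p)
    greedy(q,14)
E
```

```text
t 18.67 p [550.4 -72.9 187.7] rpy [2.9 0.5 2.9] tilt 30.724044770929613 head 8.487743832094958 q [-0.4  0.3  2.1  0.8  0.4 -2.5] ft [-0.   0.  -2.8] op 0.539 30
[440.0, -90.0, 370.0] [   2.5   -1.5 -213.8]
[400.0, -250.0, 400.0] [ -11.4 -158.2 -271.8]
[370.0, -480.0, 420.0] [ -43.7 -383.3 -321.5]
-50 1.187702171625676e-13 [-1.12  0.22  1.54  0.54  1.25 -2.65] [ 437.   -416.56  420.  ]
0 [np.float64(90.0), np.float64(-20.0), np.float64(30.0), -0.3] tilt [28.36  7.45] p [ 440. -405.  410.] q [-1.08  0.21  1.56  0.49  1.22 -2.69]
1 [np.float64(90.0), np.float64(-10.0), np.float64(30.0), -0.3] tilt [25.48  5.32] p [ 449. -387.  403.] q [-1.02  0.2   1.58  0.43  1.19 -2.69]
2 [np.float64(70.0), np.float64(-60.0), np.float64(30.0), -0.3] tilt [22.68  2.17] p [ 465. -391.  397.] q [-0.97  0.22  1.54  0.36  1.18 -2.69]
3 [np.float64(80.0), np.float64(-60.0), np.float64(30.0), -0.3] tilt [20.   -2.46] p [ 478. -393.  390.] q [-0.92  0.25  1.52  0.29  1.17 -2.69]
4 [np.float64(80.0), np.float64(-50.0), np.float64(40.0), -0.3] tilt [17.61 -9.08] p [ 491. -392.  378.] q [-0.87  0.27  1.51  0.22 
[... 2752 characters left out ...]
t64(-50.0), np.float64(50.0), -0.3] tilt [  5.68 -33.03] p [ 419. -494.  315.] q [-0.99  0.41  1.43  0.04  1.21 -2.69]
10 [np.float64(80.0), np.float64(-60.0), np.float64(-0.0), 0] tilt [  5.3  -44.28] p [ 403. -514.  315.] q [-1.02  0.42  1.42  0.02  1.22 -2.69]
11 [np.float64(80.0), np.float64(-60.0), np.float64(-0.0), 0] tilt [  5.12 -56.61] p [ 387. -534.  315.] q [-1.05  0.43  1.4   0.01  1.23 -2.69]
12 [np.float64(0.0), np.float64(-80.0), np.float64(-70.0), 0] tilt [  5.1  -60.43] p [ 392. -561.  345.] q [-1.06  0.45  1.28  0.    1.32 -2.69]
13 [np.float64(-70.0), np.float64(70.0), np.float64(-0.0), 0.3] tilt [  5.1  -59.66] p [ 419. -530.  343.] q [-1.    0.44  1.31 -0.    1.31 -2.51]
```

{"fn": "step_arm", "kwargs": {"moves": [{"tx": 0,"ty": 0,"tz": -30,"roll": 0.08},{"tx": 0,"ty": 0,"tz": -65,"roll": 0.16},{"tx": 0,"ty": 0,"tz": -105,"roll": 0.24},{"tx": 0,"ty": 0,"tz": -145,"roll": 0.32},{"tx": 0,"ty": 0,"tz": -185,"roll": 0.4},{"tx": 0,"ty": -10,"tz": -220,"roll": 0.48},{"tx": -2,"ty": -40,"tz": -240,"roll": 0.56},{"tx": -4,"ty": -75,"tz": -250,"roll": 0.64},{"tx": -8,"ty": -112,"tz": -262,"roll": 0.72},{"tx": -11,"ty": -150,"tz": -270,"roll": 0.8},{"tx": -18,"ty": -188,"tz": -280,"roll": 0.8},{"tx": -24,"ty": -225,"tz": -285,"roll": 0.8}]}}

```text
t: 19.67
eef_pos: [393.5, -321.0, 407.0]
tcp_rot: [2.647, 0.217, 2.095]
ft_force: [1.0, 0.7, -3.1]
opening: 0.542
grip_force: 30.0
```

```bash
python3 g.py 162,-530,420 240,-510,420;python3 - <<'E'
from cell import env
print(env.state()["joints"])
E
```

```text
t 19.67 p [ 393.5 -321.   407. ] rpy [2.6 0.2 2.1] tilt 30.745700980409406 head 8.27149632472581 q [-1.1  0.1  1.8  0.6  1.2 -1.8] ft [ 1.   0.7 -3.1] op 0.542 30
[162.0, -530.0, 420.0] [ -66.4 -269.1 -143.7]
[240.0, -510.0, 420.0] [ -87.6 -203.1 -102.7]
[-1.08206689  0.05648287  1.76036203  0.54625255  1.18453264 -1.83537501]
```

{"fn": "step_arm", "kwargs": {"moves": [{"tx": -8,"ty": -33,"tz": -18,"roll": -0.02},{"tx": -16,"ty": -67,"tz": -36,"roll": -0.04},{"tx": -25,"ty": -101,"tz": -54,"roll": -0.06},{"tx": -33,"ty": -135,"tz": -72,"roll": -0.08},{"tx": -41,"ty": -168,"tz": -90,"roll": -0.1},{"tx": -50,"ty": -202,"tz": -108,"roll": -0.12},{"tx": -58,"ty": -236,"tz": -126,"roll": -0.14},{"tx": -66,"ty": -269,"tz": -144,"roll": -0.15},{"tx": -66,"ty": -269,"tz": -144,"roll": -0.15}]}}

```text
t: 20.42
eef_pos: [158.6, -532.0, 418.0]
tcp_rot: [2.682, 0.284, 2.23]
ft_force: [1.9, 1.6, -1.6]
opening: 0.544
grip_force: 30.0
```

```bash
python3 g.py; python3 gr.py 14
```

```text
t 20.42 p [ 158.6 -532.   418. ] rpy [2.7 0.3 2.2] tilt 30.622929421286308 head 8.220023859889764 q [-1.6  0.3  1.5  0.5  1.5 -2.4] ft [ 1.9  1.6 -1.6] op 0.544 30
now (np.float64(30.622929421286276), np.float64(8.220023859889798)) [ 170.26 -530.34  420.89] [ 158.59 -532.01  417.98]
0 [np.float64(60.0), np.float64(-70.0), np.float64(30.0), -0.3] tilt [30.38  8.4 ] p [ 147. -531.  393.] q [-1.69  0.27  1.53  0.51  1.5  -2.61]
1 [np.float64(100.0), np.float64(-10.0), np.float64(30.0), -0.3] tilt [28.93  9.43] p [ 152. -514.  387.] q [-1.67  0.25  1.57  0.49  1.48 -2.69]
2 [np.float64(70.0), np.float64(-60.0), np.float64(30.0), -0.3] tilt [26.52 11.04] p [ 168. -525.  385.] q [-1.62  0.27  1.53  0.45  1.47 -2.69]
3 [np.float64(80.0), np.float64(-60.0), np.float64(30.0), -0.3] tilt [24.06 12.72] p [ 185. -533.  383.] q [-1.57  0.29  1.5   0.41  1.46 -2.69]
4 [np.float64(80.0), np.float64(-50.0), np.float64(40.0), -0.3] tilt [21.54 14.43] p [ 204. -538.  377.] q [-1.51  0.31  1.47  0.37  1.45 -2.69]
5 [np.float64(80.0), np.float64(-40.0), np.float64(40.0), -0.3] tilt [18.95 16.19] p [ 222
[... 525 characters left out ...]
.0), np.float64(60.0), -0.3] tilt [ 7.68 22.95] p [ 290. -509.  309.] q [-1.24  0.35  1.54  0.14  1.26 -2.69]
10 [np.float64(100.0), np.float64(-20.0), np.float64(-10.0), -0.3] tilt [ 4.57 23.91] p [ 294. -494.  314.] q [-1.19  0.33  1.55  0.08  1.26 -2.69]
11 [np.float64(100.0), np.float64(-10.0), np.float64(-10.0), -0.3] tilt [ 1.49 20.81] p [ 296. -475.  317.] q [-1.15  0.31  1.58  0.03  1.26 -2.69]
12 [np.float64(0.0), np.float64(70.0), np.float64(-70.0), -0.3] tilt [  0.24 -62.22] p [ 318. -434.  346.] q [-1.06  0.25  1.58 -0.    1.31 -2.69]
13 [np.float64(-60.0), np.float64(50.0), np.float64(-60.0), 0.3] tilt [  0.24 -52.95] p [ 342. -412.  372.] q [-1.    0.23  1.54  0.    1.37 -2.51]
```

{"fn": "step_arm", "kwargs": {"moves": [{"tx": 60,"ty": -70,"tz": 30,"roll": -0.3}]}}

```text
t: 20.5
eef_pos: [138.7, -529.5, 394.4]
tcp_rot: [2.716, 0.336, 2.335]
ft_force: [0.2, -2.3, -3.5]
opening: 0.547
grip_force: 30.0
```

{"fn": "step_arm", "kwargs": {"moves": [{"tx": 100,"ty": -10,"tz": 30,"roll": -0.3}]}}

```text
t: 20.58
eef_pos: [138.6, -511.1, 380.4]
tcp_rot: [2.753, 0.338, 2.421]
ft_force: [2.3, 1.6, -4.2]
opening: 0.542
grip_force: 30.0
```

{"fn": "step_arm", "kwargs": {"moves": [{"tx": 70,"ty": -60,"tz": 30,"roll": -0.3}]}}

```text
t: 20.67
eef_pos: [153.9, -517.2, 379.2]
tcp_rot: [2.794, 0.319, 2.485]
ft_force: [-0.9, 0.5, -3.7]
opening: 0.541
grip_force: 30.0
```

{"fn": "step_arm", "kwargs": {"moves": [{"tx": 80,"ty": -60,"tz": 30,"roll": -0.3}]}}

```text
t: 20.75
eef_pos: [169.2, -527.7, 377.5]
tcp_rot: [2.84, 0.301, 2.555]
ft_force: [0.3, -0.3, -2.4]
opening: 0.541
grip_force: 30.0
```

{"fn": "step_arm", "kwargs": {"moves": [{"tx": 80,"ty": -50,"tz": 40,"roll": -0.3}]}}

```text
t: 20.83
eef_pos: [185.6, -532.4, 370.8]
tcp_rot: [2.881, 0.277, 2.619]
ft_force: [0.6, -0.5, -3.5]
opening: 0.538
grip_force: 30.0
```

```bash
python3 g.py; python3 gr.py 11
```

```text
t 20.83 p [ 185.6 -532.4  370.8] rpy [2.9 0.3 2.6] tilt 21.659526259137063 head 14.244315666562981 q [-1.5  0.3  1.5  0.4  1.4 -2.7] ft [ 0.6 -0.5 -3.5] op 0.538 30
now (np.float64(21.659526259136978), np.float64(14.24431566656302)) [ 194.19 -530.19  372.24] [ 185.61 -532.36  370.76]
0 [np.float64(80.0), np.float64(-50.0), np.float64(40.0), -0.3] tilt [19.13 16.07] p [ 211. -533.  364.] q [-1.48  0.31  1.49  0.33  1.41 -2.69]
1 [np.float64(80.0), np.float64(-40.0), np.float64(40.0), -0.3] tilt [16.43 18.01] p [ 229. -532.  355.] q [-1.42  0.32  1.49  0.29  1.39 -2.69]
2 [np.float64(80.0), np.float64(-40.0), np.float64(50.0), -0.3] tilt [13.65 20.03] p [ 247. -529.  341.] q [-1.37  0.33  1.5   0.24  1.36 -2.69]
3 [np.float64(80.0), np.float64(-30.0), np.float64(50.0), -0.3] tilt [10.77 22.14] p [ 263. -521.  325.] q [-1.31  0.34  1.52  0.19  1.31 -2.69]
4 [np.float64(80.0), np.float64(-20.0), np.float64(60.0), -0.3] tilt [ 7.81 24.35] p [ 278. -509.  304.] q [-1.26  0.35  1.56  0.14  1.26 -2.69]
5 [np.float64(100.0), np.float64(-20.0), np.float64(-10.0), -0.3] tilt [ 4.7  27.03] p [ 282. -494.  309.] q [-1.21  0.33  1.57  0.09  1.26 -2.69]
6 [np.float64(100.0), np.float64(-10.0), np.float64(-10.0), -0.3] tilt [ 1.62 32.45] p [ 284. -475.  312.] q [-1.17  0.3   1.6   0.03  1.25 -2.69]
7 [np.float64(-70.0), np.float64(-70.0), np.float64(0.0), -0.3] tilt [  0.11 124.39] p [ 335. -495.  312.] q [-1.09  0.37  1.49 -0.    1.28 -2.69]
8 [np.float64(-70.0), np.float64(-0.0), np.float64(-70.0), 0] tilt [  0.11 124.39] p [ 364. -494.  342.] q [-1.04  0.38  1.4  -0.    1.36 -2.65]
9 [np.float64(-70.0), np.float64(-0.0), np.float64(-70.0), 0] tilt [  0.11 124.39] p [ 394. -493.  371.] q [-1.    0.4   1.3  -0.    1.44 -2.61]
10 [np.float64(-60.0), np.float64(-60.0), np.float64(-60.0), 0] tilt [  0.11 124.39] p [ 419. -516.  395.] q [-0.99  0.45  1.16 -0.    1.53 -2.59]
```

Matches the model closely; continue.

{"fn": "step_arm", "kwargs": {"moves": [{"tx": 80,"ty": -50,"tz": 40,"roll": -0.3}]}}

```text
t: 20.92
eef_pos: [201.4, -535.1, 361.7]
tcp_rot: [2.918, 0.249, 2.68]
ft_force: [-1.0, -0.1, -3.6]
opening: 0.543
grip_force: 30.0
```

{"fn": "step_arm", "kwargs": {"moves": [{"tx": 80,"ty": -40,"tz": 40,"roll": -0.3}]}}

```text
t: 21.0
eef_pos: [216.1, -534.0, 351.1]
tcp_rot: [2.955, 0.217, 2.739]
ft_force: [0.5, 0.9, -3.2]
opening: 0.544
grip_force: 30.0
```

{"fn": "step_arm", "kwargs": {"moves": [{"tx": 80,"ty": -40,"tz": 50,"roll": -0.3}]}}

```text
t: 21.08
eef_pos: [231.0, -531.3, 336.6]
tcp_rot: [2.99, 0.182, 2.798]
ft_force: [-0.4, -0.4, -3.6]
opening: 0.541
grip_force: 30.0
```

{"fn": "step_arm", "kwargs": {"moves": [{"tx": 80,"ty": -30,"tz": 50,"roll": -0.3}]}}

```text
t: 21.17
eef_pos: [244.2, -524.2, 319.3]
tcp_rot: [3.025, 0.144, 2.857]
ft_force: [-0.1, -0.5, -4.0]
opening: 0.546
grip_force: 30.0
```

```bash
python3 g.py; python3 gr.py 5
```

```text
t 21.17 p [ 244.2 -524.2  319.3] rpy [3.  0.1 2.9] tilt 10.614691475638242 head 22.977450257774414 q [-1.3  0.3  1.5  0.2  1.3 -2.7] ft [-0.1 -0.5 -4. ] op 0.546 30
now (np.float64(10.614691475638173), np.float64(22.977450257774496)) [ 248.73 -522.23  319.63] [ 244.16 -524.17  319.26]
0 [np.float64(90.0), np.float64(-30.0), np.float64(-20.0), -0.3] tilt [ 7.79 26.13] p [ 254. -515.  330.] q [-1.3   0.33  1.52  0.14  1.32 -2.69]
1 [np.float64(100.0), np.float64(-20.0), np.float64(-10.0), -0.3] tilt [ 4.86 30.92] p [ 260. -500.  335.] q [-1.25  0.31  1.53  0.09  1.32 -2.69]
2 [np.float64(100.0), np.float64(-20.0), np.float64(-10.0), -0.3] tilt [ 1.98 44.38] p [ 266. -485.  338.] q [-1.21  0.29  1.55  0.03  1.32 -2.69]
3 [np.float64(0.0), np.float64(0.0), np.float64(0.0), -0.3] tilt [  0.62 116.04] p [ 295. -471.  338.] q [-1.13  0.29  1.54 -0.    1.32 -2.69]
4 [np.float64(-70.0), np.float64(0.0), np.float64(-70.0), 0] tilt [  0.62 116.04] p [ 324. -472.  367.] q [-1.09  0.3   1.45  0.    1.4  -2.64]
```

{"fn": "step_arm", "kwargs": {"moves": [{"tx": 90,"ty": -30,"tz": -20,"roll": -0.3}]}}

```text
t: 21.25
eef_pos: [247.6, -514.9, 324.8]
tcp_rot: [3.049, 0.1, 2.913]
ft_force: [1.1, 0.0, -3.5]
opening: 0.543
grip_force: 30.0
```

{"fn": "step_arm", "kwargs": {"moves": [{"tx": 100,"ty": -20,"tz": -10,"roll": -0.3}]}}

```text
t: 21.33
eef_pos: [250.4, -503.3, 333.2]
tcp_rot: [3.085, 0.06, 2.966]
ft_force: [0.0, 0.7, -3.1]
opening: 0.54
grip_force: 30.0
```

{"fn": "step_arm", "kwargs": {"moves": [{"tx": 100,"ty": -20,"tz": -10,"roll": -0.3}]}}

```text
t: 21.42
eef_pos: [253.0, -488.9, 337.0]
tcp_rot: [3.114, 0.017, 3.02]
ft_force: [-0.0, 0.9, -3.6]
opening: 0.539
grip_force: 30.0
```

```bash
python3 g.py; python3 gr.py 3
```

```text
t 21.42 p [ 253.  -488.9  337. ] rpy [3.1 0.  3. ] tilt 1.8772059095360605 head 50.79575603750954 q [-1.2  0.3  1.6  0.   1.3 -2.7] ft [-0.   0.9 -3.6] op 0.539 30
now (np.float64(1.8772059095360605), np.float64(50.79575603751072)) [ 254.4  -487.8   336.98] [ 253.   -488.88  336.96]
0 [np.float64(10.0), np.float64(70.0), np.float64(70.0), -0.3] tilt [  0.82 107.84] p [ 277. -447.  308.] q [-1.15  0.27  1.66  0.    1.23 -2.69]
1 [np.float64(0.0), np.float64(0.0), np.float64(-100.0), 0.3] tilt [  0.82 107.84] p [ 277. -448.  350.] q [-1.15  0.24  1.58  0.    1.33 -2.56]
2 [np.float64(0.0), np.float64(0.0), np.float64(-100.0), 0.3] tilt [  0.82 107.84] p [ 277. -448.  392.] q [-1.15  0.22  1.51  0.    1.43 -2.44]
```

{"fn": "step_arm", "kwargs": {"moves": [{"tx": -16,"ty": 34,"tz": -8,"roll": 0},{"tx": -32,"ty": 69,"tz": -16,"roll": 0.05},{"tx": -48,"ty": 103,"tz": -24,"roll": 0.15},{"tx": -64,"ty": 138,"tz": -32,"roll": 0.25},{"tx": -80,"ty": 172,"tz": -40,"roll": 0.35},{"tx": -96,"ty": 207,"tz": -45,"roll": 0.45},{"tx": -112,"ty": 241,"tz": -50,"roll": 0.55},{"tx": -128,"ty": 276,"tz": -55,"roll": 0.65},{"tx": -144,"ty": 310,"tz": -58,"roll": 0.75},{"tx": -160,"ty": 345,"tz": -60,"roll": 0.85},{"tx": -172,"ty": 380,"tz": -62,"roll": 0.95},{"tx": -178,"ty": 414,"tz": -63,"roll": 1.05}]}}

```text
t: 22.42
eef_pos: [479.7, -100.1, 415.5]
tcp_rot: [3.11, -0.016, 1.963]
ft_force: [1.3, 0.2, -4.2]
opening: 0.544
grip_force: 30.0
```

```bash
python3 g.py 497.5,310,300 497.5,310,160
```

```text
t 22.42 p [ 479.7 -100.1  415.5] rpy [ 3.1 -0.   2. ] tilt 2.040810020363559 head 48.7517501092337 q [-0.4  0.1  1.6  0.   1.4 -0.8] ft [ 1.3  0.2 -4.2] op 0.544 30
[497.5, 310.0, 300.0] [370.2 169.3 126.9]
[497.5, 310.0, 160.0] [368.  164.8 266.8]
```

{"fn": "step_arm", "kwargs": {"moves": [{"tx": 28,"ty": 13,"tz": 2,"roll": 0.05},{"tx": 62,"ty": 28,"tz": 5,"roll": 0.1},{"tx": 96,"ty": 43,"tz": 8,"roll": 0.15},{"tx": 130,"ty": 58,"tz": 12,"roll": 0.2},{"tx": 164,"ty": 74,"tz": 20,"roll": 0.25},{"tx": 198,"ty": 90,"tz": 28,"roll": 0.3},{"tx": 232,"ty": 106,"tz": 40,"roll": 0.35},{"tx": 266,"ty": 121,"tz": 55,"roll": 0.4},{"tx": 300,"ty": 136,"tz": 70,"roll": 0.42},{"tx": 330,"ty": 151,"tz": 90,"roll": 0.42},{"tx": 355,"ty": 162,"tz": 110,"roll": 0.42},{"tx": 370,"ty": 169,"tz": 125,"roll": 0.42}]}}

```text
t: 23.42
eef_pos: [493.2, 310.5, 299.7]
tcp_rot: [3.121, -0.027, 1.549]
ft_force: [0.2, 0.8, -3.8]
opening: 0.542
grip_force: 30.0
```

```bash
python3 - <<'E'
from cell import env,optics
from h import *
d={n:{k:np.array(x) for k,x in optics.read_camera(n).items()} for n in("scene","side")}
pickle.dump(d,open("v3.pkl","wb"))
a=d["side"]["pixels"][200:420,180:400]; b=d["scene"]["pixels"][180:400,330:550]
cv2.imwrite("pics/pl.png",np.hstack([cv2.resize(x,(400,400),interpolation=cv2.INTER_CUBIC) for x in(a,b)]))
E
python3 g.py 497.5,310,160 497.5,310,130
```

```text
t 23.52 p [492.9 309.8 298.6] rpy [ 3.1 -0.   1.6] tilt 1.7936013825888504 head 53.98977209653958 q [0.4 0.3 1.6 0.  1.2 0.5] ft [-0.7 -1.5 -3.7] op 0.546 30
[497.5, 310.0, 160.0] [ -3.3   2.1 138.6]
[497.5, 310.0, 130.0] [ -4.1   1.6 168.6]
```

View pics/pl.png

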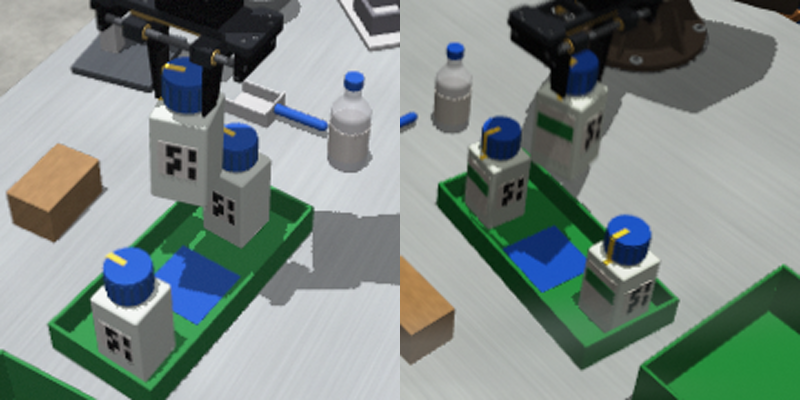

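{"fn": "step_arm", "kwargs": {"moves": [{"tx": -1,"ty": 0,"tz": 25,"roll": 0},{"tx": -2,"ty": 0,"tz": 55,"roll": 0},{"tx": -4,"ty": 0,"tz": 85,"roll": 0},{"tx": -5,"ty": 0,"tz": 110,"roll": 0},{"tx": -5,"ty": 0,"tz": 130,"roll": 0},{"tx": -5,"ty": 0,"tz": 145,"roll": 0},{"tx": -5,"ty": 0,"tz": 153,"roll": 0},{"tx": -5,"ty": 0,"tz": 157,"roll": 0},{"tx": -5,"ty": 0,"tz": 160,"roll": 0},{"tx": -5,"ty": 0,"tz": 162,"roll": 0},{"tx": -5,"ty": 0,"tz": 164,"roll": 0},{"tx": -5,"ty": 0,"tz": 166,"roll": 0}]}}

```text
t: 24.52
eef_pos: [498.0, 307.3, 136.2]
tcp_rot: [3.118, -0.028, 1.548]
ft_force: [-0.4, 0.1, -3.5]
opening: 0.545
grip_force: 30.0
```

```bash
python3 g.py 497.5,310,123
python3 - <<'E'
from cell import optics
from h import *
d={n:{k:np.array(x) for k,x in optics.read_camera(n).items()} for n in("scene","side")}
a=d["side"]["pixels"][250:420,190:360]; b=d["scene"]["pixels"][220:390,340:510]
cv2.imwrite("pics/pl2.png",np.hstack([cv2.resize(x,(400,400),interpolation=cv2.INTER_CUBIC) for x in(a,b)]))
E
```

```text
t 24.52 p [498.  307.3 136.2] rpy [ 3.1 -0.   1.5] tilt 2.077467821115854 head 48.50770719815839 q [0.4 0.5 1.8 0.  0.8 0.4] ft [-0.4  0.1 -3.5] op 0.545 30
[497.5, 310.0, 123.0] [ 2.4 -0.9 13.3]
```

View pics/pl2.png

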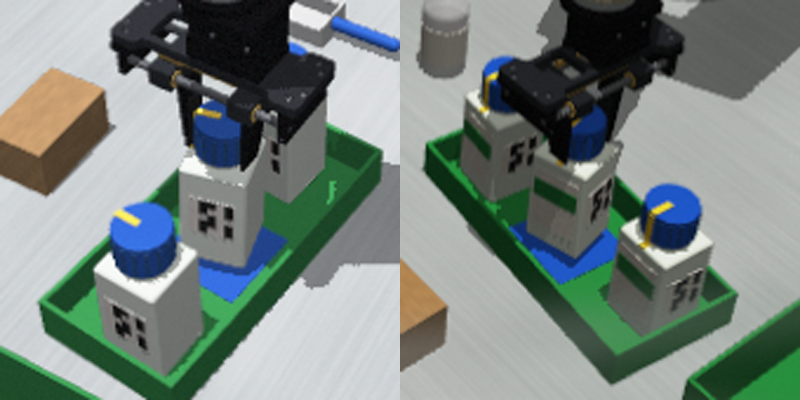

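{"fn": "step_arm", "kwargs": {"moves": [{"tx": 0,"ty": 0,"tz": 2,"roll": 0},{"tx": 0,"ty": 0,"tz": 4,"roll": 0},{"tx": 0,"ty": 0,"tz": 6,"roll": 0},{"tx": 0,"ty": 0,"tz": 7,"roll": 0},{"tx": 0,"ty": 0,"tz": 8,"roll": 0},{"tx": 0,"ty": 0,"tz": 9,"roll": 0},{"tx": 0,"ty": 0,"tz": 9.5,"roll": 0},{"tx": 0,"ty": 0,"tz": 9.5,"roll": 0}]}}

```text
t: 25.28
eef_pos: [497.9, 307.4, 125.9]
tcp_rot: [3.12, -0.027, 1.548]
ft_force: [0.4, 0.3, -3.5]
opening: 0.544
grip_force: 30.0
```

{"fn": "step_arm", "kwargs": {"moves": [{"tx": 0,"ty": 0,"tz": 0.5,"roll": 0},{"tx": 0,"ty": 0,"tz": 1,"roll": 0},{"tx": 0,"ty": 0,"tz": 1.5,"roll": 0},{"tx": 0,"ty": 0,"tz": 1.5,"roll": 0}]}}

```text
t: 25.62
eef_pos: [497.9, 307.5, 124.5]
tcp_rot: [3.119, -0.027, 1.548]
ft_force: [0.1, 0.4, -2.1]
opening: 0.545
grip_force: 30.0
```

{"fn": "step_arm", "kwargs": {"moves": [{"tx": 0,"ty": 0,"tz": 0.5,"roll": 0},{"tx": 0,"ty": 0,"tz": 0.5,"roll": 0},{"tx": 0,"ty": 0,"tz": 1,"roll": 0},{"tx": 0,"ty": 0,"tz": 1,"roll": 0}]}}

```text
t: 25.95
eef_pos: [498.2, 307.7, 124.0]
tcp_rot: [3.119, -0.028, 1.548]
ft_force: [-0.4, 0.7, 2.4]
opening: 0.542
grip_force: 30.0
```

{"fn": "step_arm", "kwargs": {"moves": [{"tx": 0,"ty": 0,"tz": 0,"roll": 0},{"tx": 0,"ty": 0,"tz": 0,"roll": 0},{"tx": 0,"ty": 0,"tz": 0,"roll": 0},{"tx": 0,"ty": 0,"tz": 0,"roll": 0},{"tx": 0,"ty": 0,"tz": 0,"roll": 0}], "grip": 74}}

```text
t: 26.37
eef_pos: [497.9, 307.4, 123.5]
tcp_rot: [3.12, -0.027, 1.548]
ft_force: [-0.4, -0.6, -0.2]
opening: 0.768
grip_force: 0.0
```

{"fn": "step_arm", "kwargs": {"moves": [{"tx": 0,"ty": 0,"tz": -10,"roll": 0},{"tx": 0,"ty": 0,"tz": -30,"roll": 0},{"tx": 0,"ty": 0,"tz": -60,"roll": 0},{"tx": 0,"ty": 0,"tz": -100,"roll": 0},{"tx": 0,"ty": 0,"tz": -140,"roll": 0},{"tx": 0,"ty": 0,"tz": -170,"roll": 0},{"tx": 0,"ty": 0,"tz": -180,"roll": 0},{"tx": 0,"ty": 0,"tz": -180,"roll": 0}]}}

```text
t: 27.03
eef_pos: [494.3, 302.9, 306.9]
tcp_rot: [3.114, -0.03, 1.548]
ft_force: [-0.6, -0.1, 0.2]
opening: 0.775
grip_force: 0.0
```

```bash
python3 g.py
python3 - <<'E'
from cell import optics
from h import *
d={n:{k:np.array(x) for k,x in optics.read_camera(n).items()} for n in("scene","side")}
b=blobs(d["scene"],(100,120,60),(130,255,255),60);print([x for x in b if 360<x[1][0]<480 and 230<x[1][1]<340])
a=d["side"]["pixels"][250:420,190:360]; b=d["scene"]["pixels"][220:390,340:510]
cv2.imwrite("pics/end.png",np.hstack([cv2.resize(x,(400,400),interpolation=cv2.INTER_CUBIC) for x in(a,b)]))
o=lambda c,p,z:onz(c,p,z).round(1)
print("expected cap top px if centred",proj(d["scene"],[497.5,310,159]),proj(d["side"],[497.5,310,159]))
E
```

```text
t 27.03 p [494.3 302.9 306.9] rpy [ 3.1 -0.   1.5] tilt 2.2949511937665803 head 46.13807484872538 q [0.4 0.3 1.6 0.  1.2 0.5] ft [-0.6 -0.1  0.2] op 0.775 0
[([375, 244, 22, 24, 274], [386.2, 253.6]), ([405, 269, 23, 26, 355], [416.9, 279.9]), ([444, 298, 24, 28, 427], [456.3, 310.6]), ([387, 314, 46, 27, 330], [412.2, 328.3])]
expected cap top px if centred [[417.57206405 276.91223264]] [[283.98288485 305.80936101]]
```

View pics/end.png

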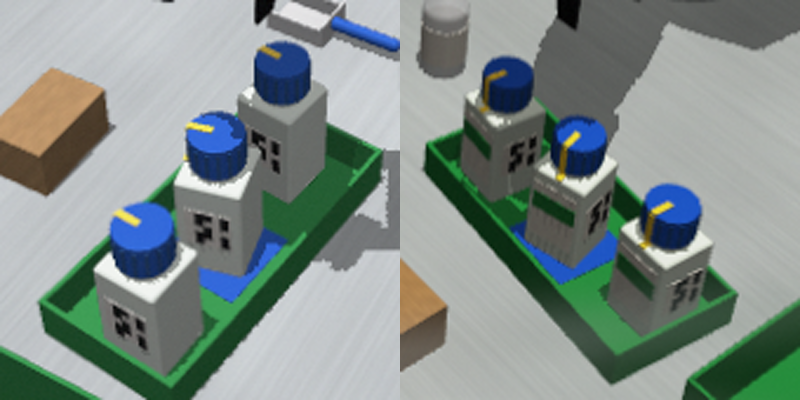

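```bash
python3 -c "
from cell import env
print(env.job_done())"
```

```text
the job is handed in; nothing more can be done
None
```

I handed the job in at about 27 s: cap twisted home in the nest, label, code and seal each held before the reader in that order, and the jar stood upright on the blue pad with its cap stripe on the mark; the hand-in returned no verdict.

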